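# Build up a spindle: bearing, spacer, bearing, keyhole cover

### The arm

A 6-joint arm with a two-finger parallel gripper is mounted at the origin on the work surface. World frame = base frame: x ahead of the robot, y to its left, z up, the work surface at z = 0. Lengths are in m, angles in rad, forces in N, time in s.
With the tool pointing down it reaches from about 0.35 to 0.95 m from the base axis. Payload 17.4 kg.
Tool frame: the origin (TCP) lies midway between the tips of the shut fingers; the grasp point (between the pads) lies 19 mm behind it; z points along the fingers, x is the direction in which the jaws open and shut, and the axes are right-handed (so a half turn about z gives the same grasp; the last joint's range is limited). The gripper opens to 93 mm and grips with 3 to 60 N. Pads are 15 mm wide; open, the fingers measure 128 mm over their backs; the gripper's body (75 mm by 188 mm) begins 65 mm behind the grasp point.
Start: joints at [-1.369, 0.116, 1.442, -0, 1.584, -0.038], TCP at [0.16, -0.656, 0.219] pointing down, gripper open.
Joint ranges: [-2.83, 2.83], [-0.83, 2.19], [0.07, 2.5], [-1.14, 4.28], [0.01, 3], [-2.97, 2.97]. Speed limits (rad/s): [1.89, 1.89, 2.22, 3.14, 3.14, 3.14].

### API

Orientations are given as [roll, pitch, yaw] about the fixed x, y, z axes, in that order (R = Rz(yaw) Ry(pitch) Rx(roll)).
In Python, from rig import manip gives the robot as it stands. The module is installed in compiled form; this text tells all that it offers.
- The arm moves only by the tool arm_command, never from a script. Its argument "steps" is a list of rows, each an object of numbers: "dx", "dy", "dz": the shift along the tool's x, y, z in cm; "spin": the turn about the tool's z in degrees. A call has 1 to 10 rows; each row shifts and turns the commanded pose from where the row before left it, along the tool's axes as they then stand; what a row does not reach is not made up. A row lasts 1/12 s, in which the tool goes at most 41.7 mm and 7.16 degrees, less where a joint would pass 70% of its speed; a pose out of reach is approached as far as the arm can. A call with a gripper value outside its range is refused whole. "claw" is the closure, from -1 (fully open) to 1 (shut), set as the call begins (left out, the last holds). The fingers move at their own pace and stop on an object; "newtons" is the grip in N (left out, the last holds). Time passes only in rows, so rows that do not move let the fingers close. It gives the time, the measured TCP pose, the force and the opening at its end, in the units of the state.
- manip.sense(): the state, without advancing time (a new reading comes with each control period).
- manip.snapshot(name): name is "scene" or "top"; returns a dict with "color" (384x512x3 uint8, red, green, blue), "z_map" (384x512 float32, m along the optical axis (not along the pixel's ray), 0 where there is no reading), "mtx" (3x3 intrinsics, pixels), "pose" (4x4, takes a point from camera to world coordinates). Camera axes: x right, y up, looking along -z (the intrinsics and any distortion apply to the point x, -y, -z); pixel columns grow to the right and rows downward; lengths in m; the calibration is good to about 2 mm. A picture is of the moment at which its call begins.
- manip.finish_job(): hands the job in, once; it reports no verdict.
The state is a dict: "time": time; "q": joint angles; "qvel": joint speeds; "tau": joint torques, N m; "ee_pos": TCP position; "tool_rot": TCP orientation; "force": force on the tool from outside, world axes, zero at the start; "moment": the same for the moment, N m; "finger_gap": opening from 0.0 (shut) to 1.0 (fully open).
Only numpy, scipy, OpenCV 4.12 (cv2) and the standard library are available. Lean on these libraries where they do the work, as an engineer would, in place of code of your own. Each camera call takes 0.05 s, during which the arm holds its last target.

### The job

Build up the spindle by threading the parts over its upright shaft in this order from the bottom: the large bearing, the spacer ring, the small bearing, and last the cover plate, which must first be slid along its keyhole slot until the head of the stand's stud is in the wide hole, then lifted off and put with that wide hole over the shaft. Each part must sit flat on the one below, and everything must be let go and at rest. Leave the jar, the screwdriver and the air fitting where they are.

Things in the scene. Friction and masses are not known exactly. Their poses are not given: they have to be found in the camera images.
- large_bearing: Large ball bearing, bright steel ring with a circle of dark balls in its top face, lying flat and loose on the bench. Outside diameter 64 mm, bore 26 mm, height 16 mm, about 280 g. Origin: centre of the underside, z up.
- small_bearing: Small ball bearing, the same look, lying flat and loose. Outside diameter 48 mm, bore 26 mm, height 12 mm, about 90 g. Origin: centre of the underside, z up.
- spacer: Spacer ring, plain aluminium tube with no balls, standing loose on the bench on its end. Outside diameter 36 mm, bore 26 mm, height 22 mm, about 60 g. Origin: centre of the underside, z up.
- cover: Dark steel cover plate, loose, 84 (x) x 54 (y) x 5 mm, 100 g. Origin: underside, plate centre = centre of its wide hole (30 mm across); z up. A slot 12 mm wide runs from the hole along +x to x = 33 mm. Grip rib on top: centre x = -28, y = 0, 20 mm long (x), 10 thick (y), its top 29 mm above the underside. Starts flat on the stand (20 mm up), stud in the slot at about x = 26: slide the plate 26 mm along its +x to free it.
- spindle: Spindle fixed to the bench: aluminium foot disc, diameter 92, 15 mm high, with an upright steel shaft in its middle, diameter 19 mm, top 75 mm above the bench, the last 8 mm tapering to diameter 8. Origin: on the shaft's axis at bench height, z up. In the finished stack the undersides are 15 (large bearing), 31 (spacer), 53 (small bearing) and 65 mm (cover plate) above it.
- stand: Plate stand, a brown wooden block fixed to the bench, 130 (x, from -70 to +60) x 64 (y) x 20 mm high. Origin: at bench height on the axis of its stud, z up. Stud on the block's top: neck diameter 8, 9 mm long, then a round head of diameter 17, 5 mm thick, top 34 mm above the bench. The cover plate lies along the stand's x within a few degrees; the head holds it down (4 mm play) until the wide hole is at the stud.
- jar: Bystander: amber glass jar with a black cap, loose, diameter 48 mm, 60 mm high. Origin: centre of the underside. Leave it alone.
- screwdriver: Bystander: screwdriver with a black handle lying loose on the bench, 160 mm long along its x, handle to -x, less than 40 mm high. Leave it alone.
- fitting: Bystander: small black elbow air fitting with a blue collar and a brass end, loose, about 52 by 40 by 26 mm. Leave it alone.
There are look-alikes about, which are no part of the job. Several things have the shape of the cover; the one meant has the colours described above.

How it is judged:
On the way, in this order (a step that is already met when the one before it is completed fails the run):
1. The large bearing sits flat in its place on the spindle, let go (horizontal distance between large_bearing and spindle below 0.008 m and z of large_bearing in the frame of spindle between 0.011 and 0.019 m and angle between large_bearing's own z axis and vertical below 0.1 rad and contact force between large_bearing and the fingers below 0.05 N and linear speed of large_bearing below 0.02 m/s and angular speed of large_bearing below 0.2 rad/s), for 0.2 s.
2. The spacer ring sits flat in its place on the spindle, let go (horizontal distance between spacer and spindle below 0.008 m and z of spacer in the frame of spindle between 0.027 and 0.035 m and angle between spacer's own z axis and vertical below 0.1 rad and contact force between spacer and the fingers below 0.05 N and linear speed of spacer below 0.02 m/s and angular speed of spacer below 0.2 rad/s), for 0.2 s.
3. The small bearing sits flat in its place on the spindle, let go (horizontal distance between small_bearing and spindle below 0.008 m and z of small_bearing in the frame of spindle between 0.049 and 0.057 m and angle between small_bearing's own z axis and vertical below 0.1 rad and contact force between small_bearing and the fingers below 0.05 N and linear speed of small_bearing below 0.02 m/s and angular speed of small_bearing below 0.2 rad/s), for 0.2 s.
4. The cover plate sits flat in its place on the spindle, let go (horizontal distance between cover and spindle below 0.008 m and z of cover in the frame of spindle between 0.061 and 0.069 m and angle between cover's own z axis and vertical below 0.1 rad and contact force between cover and the fingers below 0.05 N and linear speed of cover below 0.02 m/s and angular speed of cover below 0.2 rad/s), for 0.2 s.
At the end, for the whole second after the job is handed in: All four parts are on the shaft, each within 8 mm of its axis, flat within 0.1 rad, with undersides 15, 31, 53 and 65 mm (each within 4 mm) above the spindle's origin for large bearing, spacer, small bearing and cover plate; all released and at rest (all of step 1 and all of step 2 and all of step 3 and all of step 4); the robot touches nothing.
It fails at once if the jar is moved by more than 25 mm (distance of jar from where it was at the start of the episode above 0.025 m).
It fails at once if the screwdriver is moved by more than 25 mm (distance of screwdriver from where it was at the start of the episode above 0.025 m).
It fails at once if the fitting is moved by more than 25 mm (distance of fitting from where it was at the start of the episode above 0.025 m).
It also fails if it takes over 106 s, if anything falls off the work surface, if the arm or the gripper's body presses on something with over 40 N, if the wrist force passes 120 N, or if a joint passes its speed limit or range.

## Working session

There is one attempt and no reset: what is moved stays moved. The work goes in short steps, Python scripts to look and compute and a tool call to move; the robot and the scene stay as the last step left them, time stands still between calls to the robot, and variables do not carry over. Pictures are saved under pics/ and viewed, and the job is handed in when it is done.

Besides the shell and the picture viewer there is one more tool, called as name(argument=value, ...), one argument or row to a line, values as JSON. arm_command: Moves the arm, as the interface text tells. Its arguments: {"type":"object","properties":{"steps":{"type":"array","items":{"type":"object","properties":{"dx":{"type":"number"},"dy":{"type":"number"},"dz":{"type":"number"},"spin":{"type":"number"}}}},"claw":{"type":"number"},"newtons":{"type":"number"}},"required":["steps"]}

```bash
mkdir -p pics
cat > h.py <<'E'
from rig import manip
import numpy as np, cv2
def snap(n):
    s=manip.snapshot(n); return s
def save(im,f,k=1.0):
    cv2.imwrite('pics/'+f,cv2.cvtColor(cv2.resize(im,None,fx=k,fy=k,interpolation=cv2.INTER_CUBIC),cv2.COLOR_RGB2BGR))
def ray(s,u,v):
    K=s['mtx'];P=s['pose']
    d=np.array([(u-K[0,2])/K[0,0],-(v-K[1,2])/K[1,1],-1.0])
    return P[:3,3],P[:3,:3]@d
def onz(s,u,v,z):
    o,d=ray(s,u,v); return o+d*(z-o[2])/d[2]
def cloud(s):
    K=s['mtx'];P=s['pose'];Z=s['z_map'];h,w=Z.shape
    u,v=np.meshgrid(np.arange(w),np.arange(h))
    p=np.stack([(u-K[0,2])/K[0,0]*Z,-(v-K[1,2])/K[1,1]*Z,-Z],-1)
    p=p@P[:3,:3].T+P[:3,3]; p[Z==0]=np.nan
    return p
E
python3 - <<'E'
from h import *
for n in('scene','top'):
    s=snap(n);save(s['color'],n+'0.png',1.5);np.savez(n+'0.npz',**s);print(n,s['mtx'],s['pose'])
st=manip.sense();print(st)
E
```

```text
scene [[414.85882313   0.         248.6693487 ]
 [  0.         414.85882313 188.68039022]
 [  0.           0.           1.        ]] [[ 0.83956385 -0.4117727   0.35436675  0.89576995]
 [ 0.54323543  0.62999732 -0.55497626 -0.56958441]
 [ 0.00527397  0.65844258  0.75261249  0.82020843]
 [ 0.          0.          0.          1.        ]]
top [[392.54476229   0.         260.25400747]
 [  0.         392.54476229 187.42163807]
 [  0.           0.           1.        ]] [[ 0.02377705  0.99859083 -0.0474447   0.48248098]
 [-0.99966693  0.02422541  0.00889764  0.00444245]
 [ 0.01003447  0.04721734  0.99883424  1.18048846]
 [ 0.          0.          0.          1.        ]]
{'time': 0.1, 'q': array([-1.36879439e+00,  1.16397067e-01,  1.44215392e+00,  4.74756574e-05,
        1.58398988e+00, -3.78203146e-02]), 'qvel': array([-0.0002755 , -0.00147674, -0.00052073,  0.00289003, -0.00049447,
       -0.00029298]), 'tau': array([ 2.70090939e-03, -7.22897959e+01, -6.23863077e+01,  7.82167912e-02,
        2.26929341e-02, -9.92582477e-05]), 'ee_pos': array([ 0.16029116, -0.65551992,  0.21803427]), 'tool_rot': array([-3.14150936e+00,  9.45745265e-04, -1.33097343e+00]), 'force': array([0.12661974, 0.76358575, 0.64344476]), 'moment': array([ 0.02489096,  0.06871884, -0.01163177]), 'finger_gap': 0.9996587579037925}
```

View pics/scene0.png

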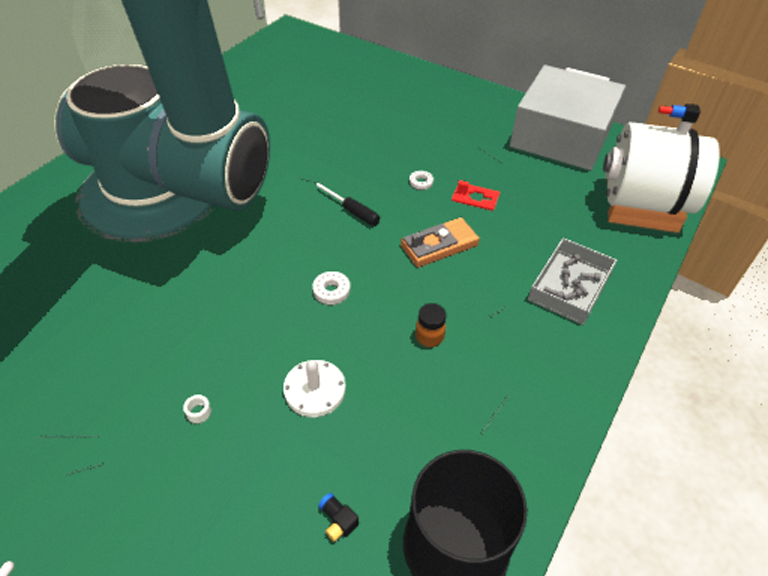

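View pics/top0.png

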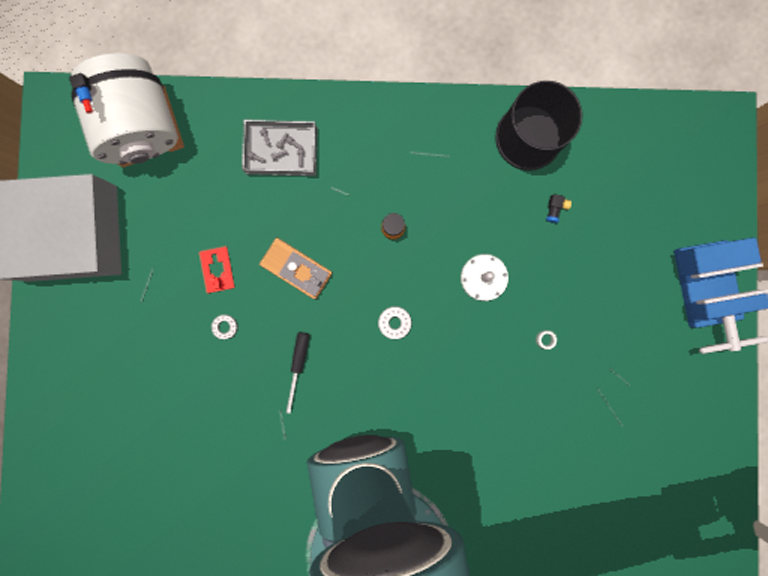

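Candidates: for the small bearing, the ring with balls at top(223,327). For the large bearing, the ring at (395,322). For the spacer, the ball-less ring at (547,340). For the cover, the dark plate on the brown block at (300,272), with the red plate at (216,270) as its look-alike. I'll check these in crops and measure them.

Run:
```python
from h import *
T=dict(np.load('top0.npz'));S=dict(np.load('scene0.npz'))
t=T['color'];s=S['color']
def c(im,x,y,r,k): return cv2.resize(im[y-r:y+r,x-r:x+r],(260,260),interpolation=cv2.INTER_CUBIC)
row1=np.hstack([c(t,198,180,28,1),c(t,149,218,20,1),c(t,263,215,20,1)])
row2=np.hstack([c(s,293,161,30,1),c(s,281,120,20,1),c(s,221,192,20,1)])
save(np.vstack([row1,row2]),'crops.png')
C=cloud(T)
hsv=cv2.cvtColor(t,cv2.COLOR_RGB2HSV)
w=((hsv[...,1]<60)&(hsv[...,2]>90)).astype(np.uint8)
n,l,st,ce=cv2.connectedComponentsWithStats(w)
for i in range(1,n):
    if 60<st[i,4]<5000:
        m=l==i; print(i,st[i],ce[i].round(1),onz(T,*ce[i],0.015)[:2].round(4),'z',np.nanpercentile(C[m][:,2],[5,50,95]).round(4))
Cs=cloud(S)
for n,u,v in(('bench',200,150),('stand',185,168)):print(n,C[v,u])
```

```text
2 [  49   51   69   58 2928] [83.9 79.4] [0.8492 0.5304] z [0.0726 0.1456 0.1663]
3 [ 161   80   50   35 1463] [185.9  98. ] [0.801  0.2233] z [-0.0005  0.0041  0.035 ]
5 [   0  116   65  211 4802] [ 27.6 161.6] [0.5977 0.6855] z [-0.7508  0.0997  0.1032]
11 [256 142  14  14 151] [262.1 148.8] [ 0.6535 -0.0086] z [0.0566 0.0596 0.0629]
19 [186 168  33  29 397] [202.2 182.3] [0.5489 0.1668] z [0.0215 0.0257 0.0468]
20 [307 169  32  32 796] [322.6 184.6] [ 0.5509 -0.1912] z [0.0029 0.015  0.0516]
25 [461 175  48  10 131] [485.2 180.1] [ 0.5762 -0.6784] z [0.0306 0.099  0.103 ]
29 [464 180  48  23 253] [495.8 193.1] [ 0.538 -0.71 ] z [-0.7566  0.0839  0.1017]
33 [252 204  22  22 341] [262.8 214.8] [ 0.4569 -0.0153] z [0.0001 0.0156 0.0191]
34 [ 466  206   46  178 1613] [503.1 280.1] [ 0.2809 -0.7307] z [-0.7572 -0.7456  0.231 ]
35 [141 210  17  16 182] [149.  217.6] [0.4408 0.3204] z [-0.0006  0.011   0.0153]
36 [357 220  14  13 110] [363.9 226. ] [ 0.4307 -0.3162] z [-0.0028  0.0179  0.0239]
37 [191 248   8  28  86] [194.1 261.7] [0.3146 0.1833] z [-0.0003  0.0137  0.019 ]
38 [209 292  55  17 158] [236.6 303.4] [0.196  0.0552] z [0.1325 0.1966 0.2099]
39 [218 308  50  37 229] [237.2 319.3] [0.1502 0.0524] z [0.2045 0.2276 0.2421]
45 [251 350  50  34 277] [284.  371.5] [ 0.0034 -0.0879] z [0.5732 0.6396 0.6538]
47 [213 363  14  21 104] [217.6 376. ] [-0.0131  0.1048] z [0.5654 0.606  0.6294]
bench [6.47235575e-01 1.78519858e-01 2.34376191e-05]
stand [0.59016994 0.21907272 0.01551347]
```

View pics/crops.png

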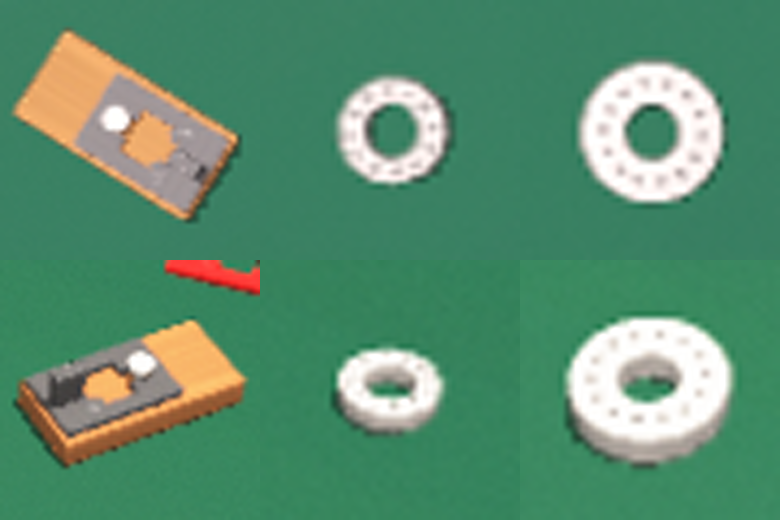

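```bash
cat > meas.py <<'E'
from h import *
def white(s,box,lo=130,sat=70):
    x0,y0,x1,y1=box
    k=8
    im=cv2.resize(s['color'][y0:y1,x0:x1],None,fx=k,fy=k,interpolation=cv2.INTER_CUBIC)
    hsv=cv2.cvtColor(im,cv2.COLOR_RGB2HSV)
    m=((hsv[...,1]<sat)&(hsv[...,2]>lo)).astype(np.uint8)
    cs,hi=cv2.findContours(m,cv2.RETR_CCOMP,cv2.CHAIN_APPROX_NONE)
    f=lambda p:((p[0]+.5)/k-.5+x0,(p[1]+.5)/k-.5+y0)
    i=max((j for j in range(len(cs)) if hi[0][j][3]<0),key=lambda j:cv2.contourArea(cs[j]))
    out=cv2.fitEllipse(cv2.convexHull(cs[i]))
    hs=[j for j in range(len(cs)) if hi[0][j][3]==i]
    r=[(f(out[0]),np.array(out[1])/k)]
    if hs:
        j=max(hs,key=lambda j:cv2.contourArea(cs[j])); inn=cv2.fitEllipse(cv2.convexHull(cs[j])); r.append((f(inn[0]),np.array(inn[1])/k))
    return r
def rep(s,name,box,z,sat=70,lo=130):
    for c,ax in white(s,box,lo,sat):
        p=onz(s,*c,z); d=np.linalg.norm(p-s['pose'][:3,3])
        print(name,np.round(c,1),'xy',p[:2].round(4),'diam mm',(ax*d/s['mtx'][0,0]*1000).round(1))
E
python3 - <<'E'
from meas import *
T=dict(np.load('top0.npz'));S=dict(np.load('scene0.npz'))
def b(x,y,r): return (x-r,y-r,x+r,y+r)
rep(T,'large T',b(263,215,20),.016);rep(S,'large S',b(221,192,22),.016)
rep(T,'small T',b(149,218,18),.012);rep(S,'small S',b(281,120,18),.012)
rep(T,'spacer T',b(365,227,16),.022);rep(S,'spacer S',b(131,273,20),.022)
rep(T,'foot T',b(322,184,26),.015);rep(S,'foot S',b(210,259,34),.015)
# scene bearing centre by outer: side wall included. stud
rep(T,'stud T',(183,170,203,186),.034,40,190);rep(S,'stud S',(285,145,308,160),.034,40,190)
def c(im,x,y,r): return cv2.resize(im[y-r:y+r,x-r:x+r],(390,390),interpolation=cv2.INTER_CUBIC)
save(np.hstack([c(T['color'],322,184,26),c(S['color'],210,255,32)]),'sp.png')
# dark plate / wood
for s,n,box in((T,'T',(165,150,230,208)),(S,'S',(260,140,325,180))):
    x0,y0,x1,y1=box
    im=s['color'][y0:y1,x0:x1];hsv=cv2.cvtColor(im,cv2.COLOR_RGB2HSV)
    m=(((hsv[...,0]<25)|(hsv[...,1]<60))).astype(np.uint8)
    m[hsv[...,0]>170]=0
    cs,_=cv2.findContours(m,cv2.RETR_EXTERNAL,cv2.CHAIN_APPROX_NONE);q=max(cs,key=cv2.contourArea)
    R=cv2.minAreaRect(q);bp=cv2.boxPoints(R)+[x0,y0];print(n,R,[onz(s,*p,.02)[:2].round(4) for p in bp])
    d=((hsv[...,1]<70)&(hsv[...,2]<170)).astype(np.uint8)
    cs,_=cv2.findContours(d,cv2.RETR_EXTERNAL,cv2.CHAIN_APPROX_NONE);q=max(cs,key=cv2.contourArea)
    R=cv2.minAreaRect(q);bp=cv2.boxPoints(R)+[x0,y0];print(n,'plate',R,[onz(s,*p,.025)[:2].round(4) for p in bp])
C=cloud(T);P=C[150:208,165:230].reshape(-1,3);q=P[P[:,2]>.04];print('rib T',len(q),q.mean(0),q)
C=cloud(S);P=C[140:180,260:325].reshape(-1,3);q=P[P[:,2]>.04];print('rib S',len(q),q.mean(0),q.min(0),q.max(0))
E
```

```text
large T [262.8 214.8] xy [ 0.4568 -0.0153] diam mm [66.4 66.9]
large T [262.7 214.7] xy [ 0.4571 -0.0152] diam mm [22.9 24.7]
large S [220.5 191.4] xy [ 0.4618 -0.0237] diam mm [59.  66.1]
large S [220.5 191.2] xy [ 0.4615 -0.0232] diam mm [10.8 20.4]
small T [148.8 217.6] xy [0.4407 0.322 ] diam mm [52.1 53.2]
small T [148.7 217.5] xy [0.4407 0.3222] diam mm [24.3 24.7]
small S [280.6 119.4] xy [0.4446 0.3137] diam mm [39.9 51.7]
small S [280.9 119.3] xy [0.4451 0.3149] diam mm [ 9.4 20.5]
spacer T [364.1 226.1] xy [ 0.4308 -0.3149] diam mm [39.9 43.7]
spacer T [364.2 226.1] xy [ 0.4308 -0.3151] diam mm [22.1 23.5]
spacer S [131.1 272.1] xy [ 0.437  -0.3225] diam mm [42.7 45.2]
spacer S [131.1 272.2] xy [ 0.4373 -0.3228] diam mm [10.5 21.5]
foot T [322.6 184.6] xy [ 0.5508 -0.1914] diam mm [96.  97.6]
foot T [323.2 186.6] xy [ 0.5448 -0.1932] diam mm [2.9 6.8]
foot S [209.2 258.4] xy [ 0.5556 -0.1991] diam mm [88.8 96.5]
foot S [199.6 244.7] xy [ 0.5152 -0.1817] diam mm [2.9 3.5]
stud T [194.2 177. ] xy [0.5627 0.1878] diam mm [17.3 18.9]
stud S [295.2 154.2] xy [0.5638 0.1839] diam
[... 1169 characters left out ...]
05143138]
 [0.53678282 0.13920806 0.04966505]
 [0.53678751 0.13617331 0.05102125]
 [0.53373209 0.14786652 0.04874446]
 [0.53370716 0.14472883 0.05083464]
 [0.53387472 0.14211795 0.04868011]
 [0.53399241 0.13936463 0.04762833]
 [0.53400959 0.1363482  0.04878685]
 [0.53416842 0.13369205 0.04683568]
 [0.53408255 0.1304278  0.05024945]
 [0.53093317 0.14187049 0.05000509]
 [0.53098475 0.13894537 0.05042732]
 [0.5311199  0.13624885 0.04890409]
 [0.53110663 0.13315107 0.05083335]
 [0.5282971  0.13942529 0.0456704 ]
 [0.52822444 0.13612922 0.04919584]
 [0.52832534 0.13334014 0.04842477]]
rib S 40 [0.53672103 0.13669183 0.04645334] [0.52714025 0.12606645 0.04021122] [0.54375604 0.14662734 0.05044186]
```

View pics/sp.png

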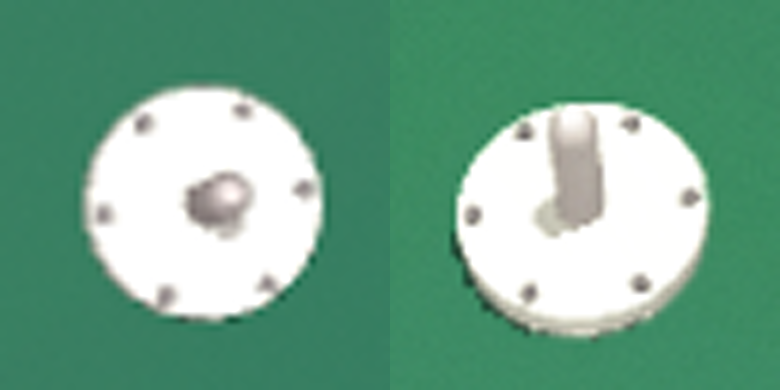

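```bash
cat > dep.py <<'E'
from h import *
def topc(s,name,c,z,r,lo=.003,hi=.004):
    C=cloud(s).reshape(-1,3); k=np.isfinite(C[:,2])&(np.hypot(C[:,0]-c[0],C[:,1]-c[1])<r)&(C[:,2]>z-lo)&(C[:,2]<z+hi)
    q=C[k]; (x,y),R=cv2.minEnclosingCircle(q[:,:2].astype(np.float32))
    print(name,len(q),'mean',q.mean(0).round(4),'mec',round(x,4),round(y,4),'d',round(2*R,4))
E
python3 - <<'E'
from dep import *
T=dict(np.load('top0.npz'));S=dict(np.load('scene0.npz'))
for n,s in(('T',T),('S',S)):
    topc(s,n+' large',(.457,-.016),.016,.05);topc(s,n+' small',(.441,.321),.012,.045)
    topc(s,n+' spacer',(.431,-.316),.022,.035);topc(s,n+' foot',(.551,-.193),.015,.065);topc(s,n+' shaft',(.551,-.193),.071,.03,.015,.01)
    topc(s,n+' stud',(.563,.187),.034,.02,.004,.004)
print(onz(T,326.9,182.7,.072),onz(S,208,242.2,.072))
E
```

```text
T large 256 mean [ 0.4569 -0.0173  0.0162] mec 0.4566 -0.0164 d 0.063
T small 129 mean [0.4413 0.3197 0.0119] mec 0.4402 0.3202 d 0.048
T spacer 46 mean [ 0.4299 -0.316   0.0215] mec 0.4299 -0.3169 d 0.0354
T foot 594 mean [ 0.5506 -0.1918  0.0151] mec 0.5508 -0.1927 d 0.092
T shaft 39 mean [ 0.5502 -0.1918  0.0699] mec 0.5509 -0.1925 d 0.0192
T stud 26 mean [0.5618 0.1871 0.0339] mec 0.5614 0.1888 d 0.0201
S large 306 mean [ 0.4578 -0.02    0.0159] mec 0.4579 -0.0192 d 0.0656
S small 98 mean [0.4419 0.3169 0.0118] mec 0.4416 0.318 d 0.0522
S spacer 104 mean [ 0.4318 -0.3203  0.0216] mec 0.4314 -0.3197 d 0.037
S foot 967 mean [ 0.5552 -0.1991  0.0152] mec 0.5519 -0.1956 d 0.0941
S shaft 72 mean [ 0.5545 -0.1981  0.0683] mec 0.5527 -0.1967 d 0.0188
S stud 26 mean [0.5636 0.1834 0.0333] mec 0.5624 0.1834 d 0.019
[ 0.55310487 -0.19391506  0.072     ] [ 0.55334784 -0.19422009  0.072     ]
```

arm_command(
  steps=[
    {"dx": -2.75, "dy": -2.2},
    {"dx": -2.75, "dy": -2.2},
    {"dx": -2.75, "dy": -2.2},
    {"dx": -2.75, "dy": -2.2},
    {"dx": -2.75, "dy": -2.2},
    {"dx": -2.75, "dy": -2.2},
    {"dx": -2.75, "dy": -2.2},
    {"dx": -2.75, "dy": -2.2},
    {"dx": -2.75, "dy": -2.2},
    {"dx": -2.75, "dy": -2.2},
  ],
  claw=-1,
  newtons=30,
)

```text
invalid input at $.steps[0]: expected keys dx, dy, dz, spin
```

arm_command(
  steps=[
    {"dx": -2.75, "dy": -2.2},
    {"dx": -2.75, "dy": -2.2},
    {"dx": -2.75, "dy": -2.2},
    {"dx": -2.75, "dy": -2.2},
    {"dx": -2.75, "dy": -2.2, "dz": 1.5},
    {"dx": -2.75, "dy": -2.2, "dz": 1.5},
    {"dx": -2.75, "dy": -2.2, "dz": 1.5},
    {"dx": -2.75, "dy": -2.2, "dz": 1.5},
    {"dx": -2.75, "dy": -2.2, "dz": 1.5},
    {"dx": -2.75, "dy": -2.2, "dz": 1.5},
  ],
)

```text
invalid input at $.steps[0]: expected keys dx, dy, dz, spin
```

```bash
cat > go.py <<'E'
import sys
from h import *
def go(x,y,z=None):
    s=manip.sense();p=s['ee_pos'];a=s['tool_rot'][2]
    d=np.array([x,y])-p[:2];c,n=np.cos(a),np.sin(a)
    print('t',round(s['time'],2),'ee',p.round(4),'rot',s['tool_rot'].round(3),'F',s['force'].round(1),'gap mm',round(s['finger_gap']*93,1))
    print('need cm dx %.2f dy %.2f dz %.2f'%(100*(d[0]*c+d[1]*n),100*(d[0]*n-d[1]*c),100*(p[2]-z)))
if __name__=='__main__': go(*map(float,sys.argv[1:]))
E
python3 go.py .457 -.0175 .003
```

```text
t 0.1 ee [ 0.1603 -0.6555  0.218 ] rot [-3.142e+00  1.000e-03 -1.331e+00] F [0.1 0.8 0.6] gap mm 93.0
need cm dx -54.93 dy -43.98 dz 21.50
```

All four keys are needed in every row.

arm_command(
  steps=[
    {"dx": -2.75, "dy": -2.2, "dz": 0, "spin": 0},
    {"dx": -2.75, "dy": -2.2, "dz": 0, "spin": 0},
    {"dx": -2.75, "dy": -2.2, "dz": 0, "spin": 0},
    {"dx": -2.75, "dy": -2.2, "dz": 0, "spin": 0},
    {"dx": -2.75, "dy": -2.2, "dz": 0, "spin": 0},
    {"dx": -2.75, "dy": -2.2, "dz": 0, "spin": 0},
    {"dx": -2.75, "dy": -2.2, "dz": 0, "spin": 0},
    {"dx": -2.75, "dy": -2.2, "dz": 0, "spin": 0},
    {"dx": -2.75, "dy": -2.2, "dz": 0, "spin": 0},
    {"dx": -2.75, "dy": -2.2, "dz": 0, "spin": 0},
  ],
  claw=-1,
  newtons=30,
)

```text
time: 0.93
ee_pos: [0.3089, -0.3347, 0.2184]
tool_rot: [3.142, 0.0, -1.331]
force: [1.8, 0.1, 0.6]
finger_gap: 1.0
```

arm_command(
  steps=[
    {"dx": -2.75, "dy": -2.2, "dz": 0, "spin": 0},
    {"dx": -2.75, "dy": -2.2, "dz": 0, "spin": 0},
    {"dx": -2.75, "dy": -2.2, "dz": 0, "spin": 0},
    {"dx": -2.75, "dy": -2.2, "dz": 0, "spin": 0},
    {"dx": -2.75, "dy": -2.2, "dz": 1.5, "spin": 0},
    {"dx": -2.75, "dy": -2.2, "dz": 1.5, "spin": 0},
    {"dx": -2.75, "dy": -2.2, "dz": 1.5, "spin": 0},
    {"dx": -2.75, "dy": -2.2, "dz": 1.5, "spin": 0},
    {"dx": -2.75, "dy": -2.2, "dz": 1.5, "spin": 0},
    {"dx": -2.75, "dy": -2.2, "dz": 1.5, "spin": 0},
  ],
)

```text
time: 1.77
ee_pos: [0.4573, -0.0151, 0.1279]
tool_rot: [-3.141, -0.0, -1.331]
force: [1.4, -0.4, 0.3]
finger_gap: 1.002
```

```bash
python3 go.py .457 -.0175 .003
```

```text
t 1.77 ee [ 0.4573 -0.0151  0.1279] rot [-3.141 -0.    -1.331] F [ 1.4 -0.4  0.3] gap mm 93.2
need cm dx 0.23 dy 0.08 dz 12.49
```

arm_command(
  steps=[
    {"dx": 0.23, "dy": 0.08, "dz": 2.5, "spin": 0},
    {"dx": 0, "dy": 0, "dz": 3, "spin": 0},
    {"dx": 0, "dy": 0, "dz": 3, "spin": 0},
    {"dx": 0, "dy": 0, "dz": 2, "spin": 0},
    {"dx": 0, "dy": 0, "dz": 1.2, "spin": 0},
    {"dx": 0, "dy": 0, "dz": 0.7, "spin": 0},
    {"dx": 0, "dy": 0, "dz": 0, "spin": 0},
  ],
)

```text
time: 2.35
ee_pos: [0.4565, -0.0194, 0.0038]
tool_rot: [3.14, 0.0, -1.331]
force: [-0.3, 0.2, 0.2]
finger_gap: 1.001
```

arm_command(
  steps=[
    {"dx": 0, "dy": 0, "dz": 0, "spin": 0},
    {"dx": 0, "dy": 0, "dz": 0, "spin": 0},
    {"dx": 0, "dy": 0, "dz": 0, "spin": 0},
    {"dx": 0, "dy": 0, "dz": 0, "spin": 0},
    {"dx": 0, "dy": 0, "dz": 0, "spin": 0},
    {"dx": 0, "dy": 0, "dz": 0, "spin": 0},
    {"dx": 0, "dy": 0, "dz": 0, "spin": 0},
    {"dx": 0, "dy": 0, "dz": 0, "spin": 0},
  ],
  claw=1,
  newtons=30,
)

```text
time: 3.02
ee_pos: [0.4572, -0.0193, 0.0053]
tool_rot: [-3.141, -0.0, -1.331]
force: [-1.9, 1.5, 6.1]
finger_gap: 0.687
```

```bash
python3 go.py .5515 -.194 .12
python3 - <<'E'
from h import *
s=snap('scene');save(s['color'][130:260,150:300],'g1.png',4)
E
```

```text
t 3.02 ee [ 0.4572 -0.0193  0.0053] rot [-3.141 -0.    -1.331] F [-1.9  1.5  6.1] gap mm 63.9
need cm dx 19.21 dy -5.01 dz -11.47
```

View pics/g1.png

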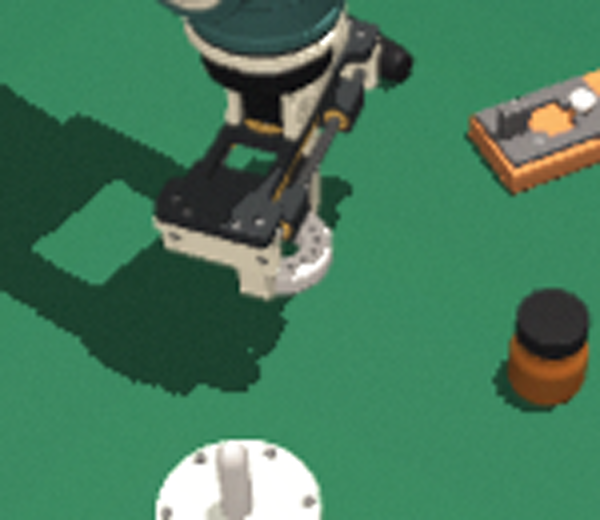

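arm_command(
  steps=[
    {"dx": 0, "dy": 0, "dz": -1, "spin": 0},
    {"dx": 0, "dy": 0, "dz": -3, "spin": 0},
    {"dx": 0, "dy": 0, "dz": -3, "spin": 0},
    {"dx": 1.5, "dy": -0.4, "dz": -2.5, "spin": 0},
    {"dx": 3, "dy": -0.8, "dz": -1.5, "spin": 0},
    {"dx": 3.5, "dy": -0.9, "dz": 0, "spin": 0},
    {"dx": 3.5, "dy": -0.9, "dz": 0, "spin": 0},
    {"dx": 3.5, "dy": -0.9, "dz": 0, "spin": 0},
    {"dx": 3, "dy": -0.8, "dz": 0, "spin": 0},
    {"dx": 1.2, "dy": -0.3, "dz": 0, "spin": 0},
  ],
)

```text
time: 3.9
ee_pos: [0.5519, -0.1971, 0.1147]
tool_rot: [3.141, -0.0, -1.333]
force: [1.6, -0.3, -4.0]
finger_gap: 0.687
```

```bash
python3 - <<'E'
from h import *
s=snap('scene');t=snap('top')
np.savez('s1.npz',**s);np.savez('t1.npz',**t)
a=cv2.resize(s['color'][180:300,140:290],(500,400));b=cv2.resize(t['color'][140:230,280:370],(300,300))
b=np.pad(b,((0,100),(0,0),(0,0)));save(np.hstack([a,b]),'l1.png')
E
python3 go.py .5515 -.194 .025
```

```text
t 4.0 ee [ 0.5513 -0.1956  0.1145] rot [ 3.141  0.    -1.333] F [-0.9  0.1 -2.9] gap mm 64.1
need cm dx -0.15 dy -0.06 dz 8.95
```

View pics/l1.png

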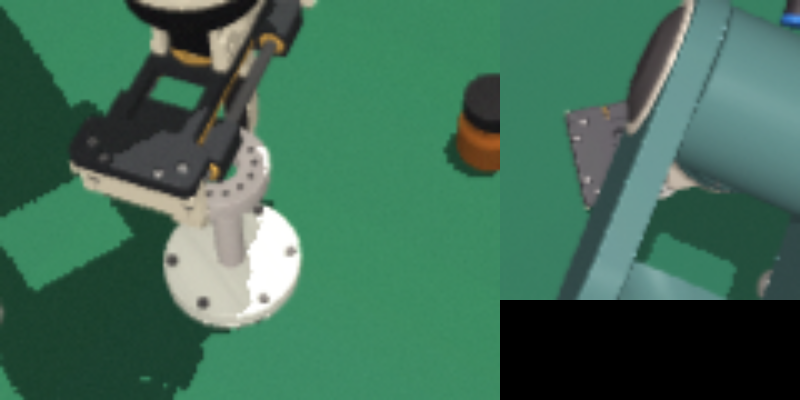

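arm_command(
  steps=[
    {"dx": -0.1, "dy": -0.05, "dz": 2, "spin": 0},
    {"dx": 0, "dy": 0, "dz": 1.5, "spin": 0},
    {"dx": 0, "dy": 0, "dz": 1, "spin": 0},
    {"dx": 0, "dy": 0, "dz": 1, "spin": 0},
    {"dx": 0, "dy": 0, "dz": 0, "spin": 0},
  ],
)

```text
time: 4.42
ee_pos: [0.5504, -0.1921, 0.0579]
tool_rot: [3.14, 0.001, -1.331]
force: [-0.3, 0.1, -3.3]
finger_gap: 0.687
```

```bash
python3 - <<'E'
from h import *
s=snap('scene')
a=cv2.resize(s['color'][200:300,150:270],(720,600),interpolation=cv2.INTER_CUBIC);save(a,'l2.png')
E
python3 go.py .5515 -.194 .0205
```

```text
t 4.47 ee [ 0.5508 -0.1923  0.0592] rot [ 3.141e+00  1.000e-03 -1.331e+00] F [-0.1 -0.3 -2.2] gap mm 63.8
need cm dx 0.18 dy -0.03 dz 3.87
```

View pics/l2.png

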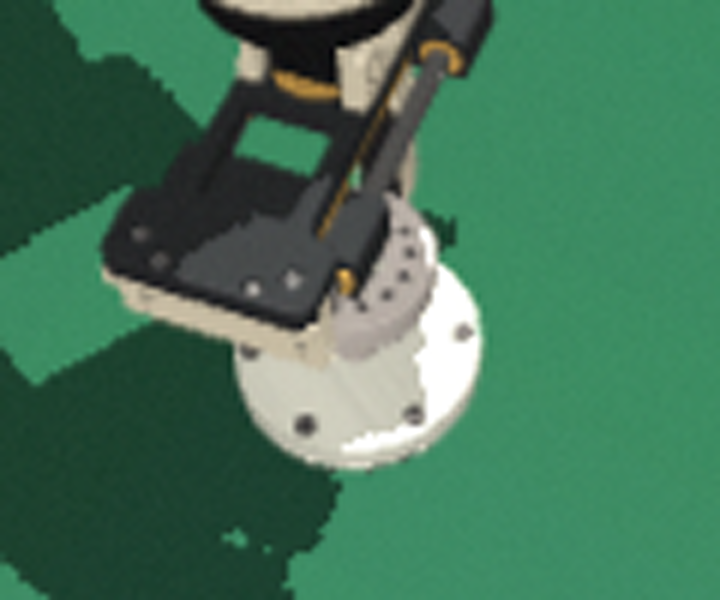

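arm_command(
  steps=[
    {"dx": 0.1, "dy": 0, "dz": 0.8, "spin": 0},
    {"dx": 0, "dy": 0, "dz": 0.8, "spin": 0},
    {"dx": 0, "dy": 0, "dz": 0.8, "spin": 0},
    {"dx": 0, "dy": 0, "dz": 0.7, "spin": 0},
    {"dx": 0, "dy": 0, "dz": 0.4, "spin": 0},
    {"dx": 0, "dy": 0, "dz": 0.2, "spin": 0},
    {"dx": 0, "dy": 0, "dz": 0, "spin": 0},
    {"dx": 0, "dy": 0, "dz": 0, "spin": 0},
  ],
)

```text
time: 5.13
ee_pos: [0.5516, -0.1939, 0.0228]
tool_rot: [-3.141, -0.0, -1.331]
force: [0.7, 0.1, -2.9]
finger_gap: 0.686
```

```bash
python3 go.py .5515 -.194 .0205
```

```text
t 5.13 ee [ 0.5516 -0.1939  0.0228] rot [-3.141 -0.    -1.331] F [ 0.7  0.1 -2.9] gap mm 63.8
need cm dx 0.01 dy 0.01 dz 0.23
```

arm_command(
  steps=[
    {"dx": 0, "dy": 0, "dz": 0.15, "spin": 0},
    {"dx": 0, "dy": 0, "dz": 0.1, "spin": 0},
    {"dx": 0, "dy": 0, "dz": 0, "spin": 0},
  ],
)

```text
time: 5.38
ee_pos: [0.5517, -0.194, 0.0204]
tool_rot: [-3.141, -0.0, -1.331]
force: [0.0, -0.7, -1.1]
finger_gap: 0.688
```

arm_command(
  steps=[
    {"dx": 0, "dy": 0, "dz": 0, "spin": 0},
    {"dx": 0, "dy": 0, "dz": 0, "spin": 0},
    {"dx": 0, "dy": 0, "dz": 0, "spin": 0},
    {"dx": 0, "dy": 0, "dz": 0, "spin": 0},
    {"dx": 0, "dy": 0, "dz": 0, "spin": 0},
    {"dx": 0, "dy": 0, "dz": 0, "spin": 0},
  ],
  claw=-1,
)

```text
time: 5.88
ee_pos: [0.5515, -0.1939, 0.0202]
tool_rot: [-3.142, -0.0, -1.331]
force: [0.9, 0.1, -0.7]
finger_gap: 0.995
```

```bash
python3 go.py .4305 -.318 .005
```

```text
t 5.88 ee [ 0.5515 -0.1939  0.0202] rot [-3.142 -0.    -1.331] F [ 0.9  0.1 -0.7] gap mm 92.5
need cm dx 9.18 dy 14.71 dz 1.52
```

arm_command(
  steps=[
    {"dx": 0, "dy": 0, "dz": -2.5, "spin": 0},
    {"dx": 0, "dy": 0, "dz": -4, "spin": 0},
    {"dx": 0, "dy": 0, "dz": -3.5, "spin": 0},
    {"dx": 1.5, "dy": 2.4, "dz": 0, "spin": 0},
    {"dx": 2, "dy": 3.2, "dz": 0, "spin": 0},
    {"dx": 2, "dy": 3.2, "dz": 0, "spin": 0},
    {"dx": 2, "dy": 3.2, "dz": 0, "spin": 0},
    {"dx": 1.2, "dy": 1.9, "dz": 0, "spin": 0},
    {"dx": 0.48, "dy": 0.81, "dz": 0, "spin": 0},
    {"dx": 0, "dy": 0, "dz": 0, "spin": 0},
  ],
)

```text
time: 6.72
ee_pos: [0.4294, -0.3191, 0.1203]
tool_rot: [-3.142, -0.0, -1.333]
force: [-0.1, 0.3, 0.4]
finger_gap: 0.997
```

```bash
python3 - <<'E'
from dep import *
s=snap('scene');t=snap('top')
topc(s,'large S',(.5515,-.194),.031,.05);topc(t,'large T',(.5515,-.194),.031,.05)
a=cv2.resize(s['color'][200:320,100:250],(500,400));b=cv2.resize(t['color'][140:230,280:370],(300,300))
b=np.pad(b,((0,100),(0,0),(0,0)));save(np.hstack([a,b]),'l3.png')
E
python3 go.py .4305 -.318 .005
```

```text
large S 399 mean [ 0.5553 -0.199   0.0312] mec 0.5516 -0.1955 d 0.0652
large T 258 mean [ 0.55   -0.1925  0.0311] mec 0.551 -0.1925 d 0.0633
t 6.82 ee [ 0.4309 -0.3176  0.1202] rot [-3.141  0.    -1.331] F [ 0.6 -0.3 -0.3] gap mm 93.0
need cm dx 0.03 dy 0.05 dz 11.52
```

View pics/l3.png

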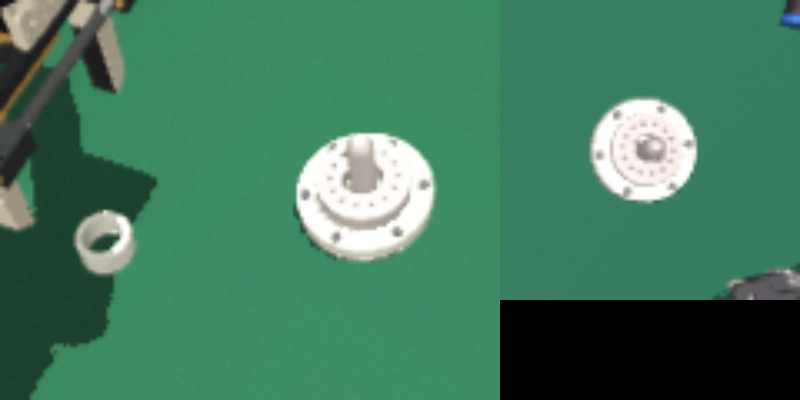

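Large bearing is seated: its top is at z 31 mm, around crop (362,185), concentric with the foot. Next, the spacer.

arm_command(
  steps=[
    {"dx": 0.03, "dy": 0.05, "dz": 3, "spin": 0},
    {"dx": 0, "dy": 0, "dz": 3, "spin": 0},
    {"dx": 0, "dy": 0, "dz": 2.5, "spin": 0},
    {"dx": 0, "dy": 0, "dz": 1.7, "spin": 0},
    {"dx": 0, "dy": 0, "dz": 1, "spin": 0},
    {"dx": 0, "dy": 0, "dz": 0.2, "spin": 0},
    {"dx": 0, "dy": 0, "dz": 0, "spin": 0},
  ],
)

```text
time: 7.4
ee_pos: [0.4306, -0.3178, 0.0062]
tool_rot: [3.141, 0.0, -1.33]
force: [0.0, -0.0, 0.5]
finger_gap: 1.002
```

arm_command(
  steps=[
    {"dx": 0, "dy": 0, "dz": 0, "spin": 0},
    {"dx": 0, "dy": 0, "dz": 0, "spin": 0},
    {"dx": 0, "dy": 0, "dz": 0, "spin": 0},
    {"dx": 0, "dy": 0, "dz": 0, "spin": 0},
    {"dx": 0, "dy": 0, "dz": 0, "spin": 0},
    {"dx": 0, "dy": 0, "dz": 0, "spin": 0},
    {"dx": 0, "dy": 0, "dz": 0, "spin": 0},
    {"dx": 0, "dy": 0, "dz": 0, "spin": 0},
    {"dx": 0, "dy": 0, "dz": 0, "spin": 0},
    {"dx": 0, "dy": 0, "dz": 0, "spin": 0},
  ],
  claw=1,
  newtons=20,
)

```text
time: 8.23
ee_pos: [0.43, -0.3184, 0.0061]
tool_rot: [3.142, 0.0, -1.331]
force: [0.5, -0.7, -0.4]
finger_gap: 0.39
```

```bash
python3 go.py .5515 -.194 .13
```

```text
t 8.23 ee [ 0.43   -0.3184  0.0061] rot [ 3.142  0.    -1.331] F [ 0.5 -0.7 -0.4] gap mm 36.2
need cm dx -9.20 dy -14.76 dz -12.39
```

arm_command(
  steps=[
    {"dx": 0, "dy": 0, "dz": -2, "spin": 0},
    {"dx": 0, "dy": 0, "dz": -3.5, "spin": 0},
    {"dx": 0, "dy": 0, "dz": -3.5, "spin": 0},
    {"dx": -0.9, "dy": -1.4, "dz": -2, "spin": 0},
    {"dx": -1.8, "dy": -2.9, "dz": 0, "spin": 0},
    {"dx": -2, "dy": -3.2, "dz": 0, "spin": 0},
    {"dx": -2, "dy": -3.2, "dz": 0, "spin": 0},
    {"dx": -1.5, "dy": -2.5, "dz": 0, "spin": 0},
    {"dx": -1, "dy": -1.5, "dz": 0, "spin": 0},
    {"dx": 0, "dy": 0, "dz": 0, "spin": 0},
  ],
)

```text
time: 9.07
ee_pos: [0.5527, -0.1916, 0.1158]
tool_rot: [-3.142, 0.001, -1.328]
force: [-0.1, -0.2, -0.6]
finger_gap: 0.388
```

```bash
python3 - <<'E'
from h import *
s=snap('scene')
a=cv2.resize(s['color'][190:290,150:270],(720,600),interpolation=cv2.INTER_CUBIC);save(a,'l4.png')
E
python3 go.py .5515 -.194 .0375
```

```text
t 9.12 ee [ 0.5517 -0.1928  0.1158] rot [ 3.141  0.    -1.329] F [-0.4  0.2 -0.7] gap mm 36.2
need cm dx 0.11 dy 0.04 dz 7.83
```

View pics/l4.png

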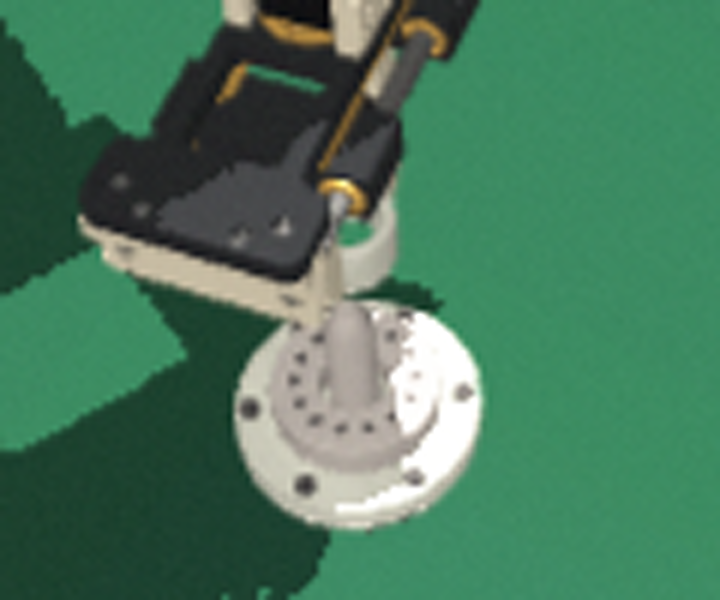

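arm_command(
  steps=[
    {"dx": 0.08, "dy": 0, "dz": 1.6, "spin": 0},
    {"dx": 0, "dy": 0, "dz": 1.6, "spin": 0},
    {"dx": 0, "dy": 0, "dz": 0.8, "spin": 0},
    {"dx": 0, "dy": 0, "dz": 0.7, "spin": 0},
    {"dx": 0, "dy": 0, "dz": 0.7, "spin": 0},
    {"dx": 0, "dy": 0, "dz": 0, "spin": 0},
  ],
)

```text
time: 9.62
ee_pos: [0.5505, -0.1951, 0.061]
tool_rot: [3.14, 0.001, -1.331]
force: [-0.3, 0.1, -1.1]
finger_gap: 0.39
```

```bash
python3 - <<'E'
from h import *
s=snap('scene')
a=cv2.resize(s['color'][190:290,150:270],(720,600),interpolation=cv2.INTER_CUBIC);save(a,'l5.png')
E
python3 go.py .5515 -.194 .0375
```

```text
t 9.67 ee [ 0.5509 -0.1951  0.0619] rot [ 3.141  0.    -1.331] F [0.5 0.4 0.4] gap mm 36.3
need cm dx -0.09 dy -0.09 dz 2.44
```

View pics/l5.png

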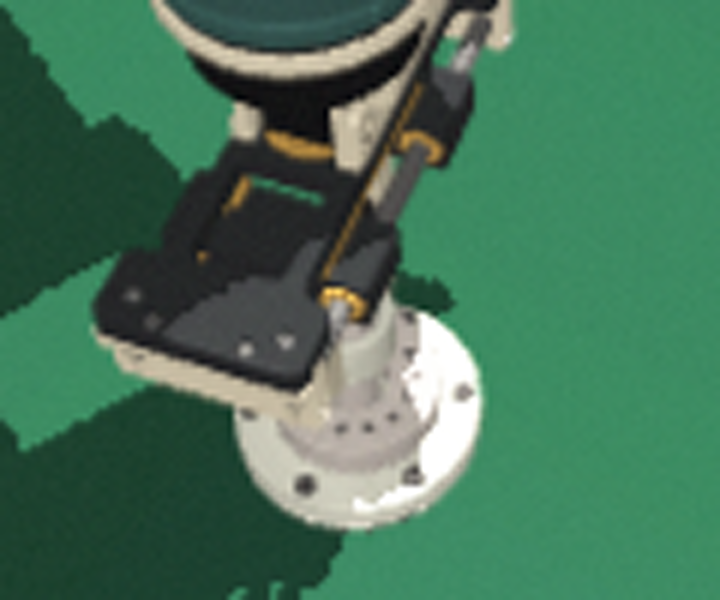

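The spacer is threaded on the shaft at about crop (365,350). Now I'll lower it.

arm_command(
  steps=[
    {"dx": -0.08, "dy": -0.05, "dz": 0.7, "spin": 0},
    {"dx": 0, "dy": 0, "dz": 0.7, "spin": 0},
    {"dx": 0, "dy": 0, "dz": 0.5, "spin": 0},
    {"dx": 0, "dy": 0, "dz": 0.3, "spin": 0},
    {"dx": 0, "dy": 0, "dz": 0.2, "spin": 0},
    {"dx": 0, "dy": 0, "dz": 0.1, "spin": 0},
    {"dx": 0, "dy": 0, "dz": 0, "spin": 0},
    {"dx": 0, "dy": 0, "dz": 0, "spin": 0},
  ],
)

```text
time: 10.33
ee_pos: [0.5516, -0.194, 0.0373]
tool_rot: [-3.141, -0.0, -1.331]
force: [-0.3, 1.0, -0.5]
finger_gap: 0.388
```

```bash
python3 go.py .5515 -.194 .0370
```

```text
t 10.33 ee [ 0.5516 -0.194   0.0373] rot [-3.141 -0.    -1.331] F [-0.3  1.  -0.5] gap mm 36.1
need cm dx -0.00 dy 0.01 dz 0.03
```

arm_command(
  steps=[
    {"dx": 0, "dy": 0, "dz": 0.05, "spin": 0},
    {"dx": 0, "dy": 0, "dz": 0, "spin": 0},
    {"dx": 0, "dy": 0, "dz": 0, "spin": 0},
    {"dx": 0, "dy": 0, "dz": 0, "spin": 0},
    {"dx": 0, "dy": 0, "dz": 0, "spin": 0},
    {"dx": 0, "dy": 0, "dz": 0, "spin": 0},
    {"dx": 0, "dy": 0, "dz": 0, "spin": 0},
  ],
  claw=-1,
)

```text
time: 10.92
ee_pos: [0.5515, -0.194, 0.0367]
tool_rot: [-3.142, -0.0, -1.331]
force: [0.6, 0.1, -0.3]
finger_gap: 0.841
```

arm_command(
  steps=[
    {"dx": 0, "dy": 0, "dz": -2, "spin": 0},
    {"dx": 0, "dy": 0, "dz": -4, "spin": 0},
    {"dx": 0, "dy": 0, "dz": -4, "spin": 0},
    {"dx": -1.5, "dy": 0, "dz": 0, "spin": 0},
    {"dx": -3, "dy": 0, "dz": 0, "spin": 0},
    {"dx": -3.5, "dy": 0, "dz": 0, "spin": 0},
    {"dx": -3.5, "dy": 0, "dz": 0, "spin": 0},
    {"dx": -3.5, "dy": 0, "dz": 0, "spin": 0},
  ],
)

```text
time: 11.58
ee_pos: [0.5151, -0.047, 0.1365]
tool_rot: [-3.141, -0.0, -1.332]
force: [0.9, 0.2, -1.0]
finger_gap: 1.001
```

```bash
python3 - <<'E'
from dep import *
s=snap('scene')
topc(s,'spacer S',(.5515,-.194),.053,.03)
a=cv2.resize(s['color'][190:290,150:270],(720,600),interpolation=cv2.INTER_CUBIC);save(a,'l6.png')
E
python3 go.py .441 .3195 .006
```

```text
spacer S 94 mean [ 0.5569 -0.1984  0.0531] mec 0.5534 -0.1958 d 0.0364
t 11.63 ee [ 0.5141 -0.0425  0.1367] rot [-3.141e+00  2.000e-03 -1.330e+00] F [2.1 1.  1.1] gap mm 92.8
need cm dx -36.90 dy -1.54 dz 13.07
```

View pics/l6.png

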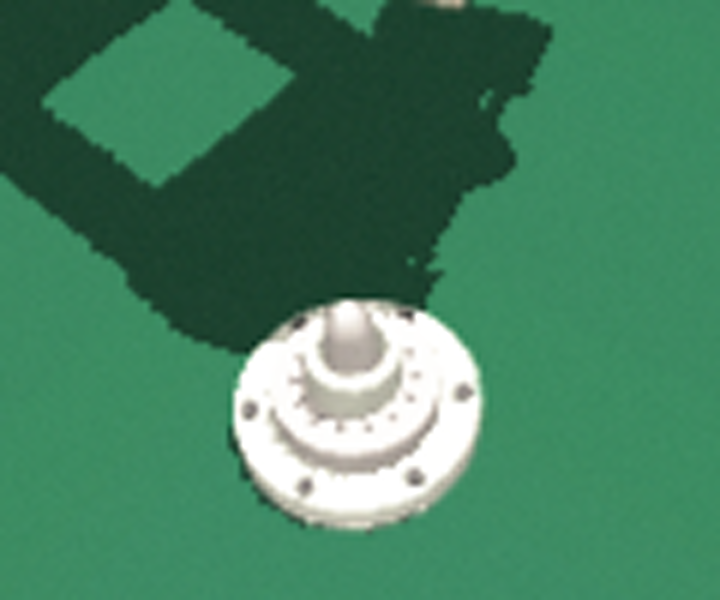

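arm_command(
  steps=[
    {"dx": -3.7, "dy": -0.15, "dz": 0, "spin": 0},
    {"dx": -3.7, "dy": -0.15, "dz": 0, "spin": 0},
    {"dx": -3.7, "dy": -0.15, "dz": 0, "spin": 0},
    {"dx": -3.7, "dy": -0.15, "dz": 0, "spin": 0},
    {"dx": -3.7, "dy": -0.15, "dz": 0, "spin": 0},
    {"dx": -3.7, "dy": -0.15, "dz": 0, "spin": 0},
    {"dx": -3.7, "dy": -0.15, "dz": 0, "spin": 0},
    {"dx": -3.7, "dy": -0.15, "dz": 0, "spin": 0},
    {"dx": -3.7, "dy": -0.15, "dz": 0, "spin": 0},
    {"dx": -3.4, "dy": -0.15, "dz": 0, "spin": 0},
  ],
)

```text
time: 12.47
ee_pos: [0.4423, 0.3139, 0.1367]
tool_rot: [-3.141, 0.0, -1.331]
force: [0.7, 0.4, 0.6]
finger_gap: 1.002
```

```bash
python3 go.py .441 .3195 .006
```

```text
t 12.47 ee [0.4423 0.3139 0.1367] rot [-3.141  0.    -1.331] F [0.7 0.4 0.6] gap mm 93.2
need cm dx -0.58 dy -0.00 dz 13.07
```

arm_command(
  steps=[
    {"dx": -0.2, "dy": 0, "dz": 3, "spin": 0},
    {"dx": 0, "dy": 0, "dz": 3, "spin": 0},
    {"dx": 0, "dy": 0, "dz": 3, "spin": 0},
    {"dx": 0, "dy": 0, "dz": 2.2, "spin": 0},
    {"dx": 0, "dy": 0, "dz": 1.2, "spin": 0},
    {"dx": 0, "dy": 0, "dz": 0.6, "spin": 0},
    {"dx": 0, "dy": 0, "dz": 0, "spin": 0},
  ],
)

```text
time: 13.05
ee_pos: [0.4425, 0.3136, 0.0061]
tool_rot: [3.141, -0.0, -1.331]
force: [-0.3, -1.3, 0.3]
finger_gap: 0.999
```

```bash
python3 - <<'E'
from h import *
s=snap('scene')
a=cv2.resize(s['color'][70:170,220:340],(720,600),interpolation=cv2.INTER_CUBIC);save(a,'l7.png')
E
python3 go.py .441 .3195 .006
```

```text
t 13.1 ee [0.4431 0.3139 0.0073] rot [-3.141  0.    -1.331] F [-0.7  0.   0.8] gap mm 93.3
need cm dx -0.59 dy 0.07 dz 0.13
```

View pics/l7.png

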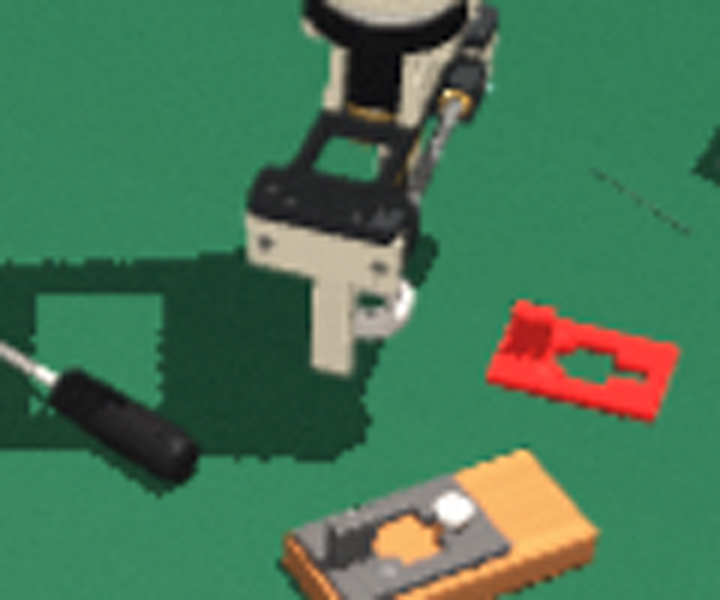

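arm_command(
  steps=[
    {"dx": -0.58, "dy": 0.1, "dz": 0.2, "spin": 0},
    {"dx": 0, "dy": 0, "dz": 0, "spin": 0},
  ],
)

```text
time: 13.27
ee_pos: [0.4408, 0.3201, 0.0058]
tool_rot: [-3.14, 0.001, -1.331]
force: [-0.6, 0.1, 0.7]
finger_gap: 0.998
```

arm_command(
  steps=[
    {"dx": 0, "dy": 0, "dz": 0, "spin": 0},
    {"dx": 0, "dy": 0, "dz": 0, "spin": 0},
    {"dx": 0, "dy": 0, "dz": 0, "spin": 0},
    {"dx": 0, "dy": 0, "dz": 0, "spin": 0},
    {"dx": 0, "dy": 0, "dz": 0, "spin": 0},
    {"dx": 0, "dy": 0, "dz": 0, "spin": 0},
    {"dx": 0, "dy": 0, "dz": 0, "spin": 0},
    {"dx": 0, "dy": 0, "dz": 0, "spin": 0},
    {"dx": 0, "dy": 0, "dz": 0, "spin": 0},
  ],
  claw=1,
  newtons=20,
)

```text
time: 14.02
ee_pos: [0.4404, 0.3191, 0.0046]
tool_rot: [3.142, -0.0, -1.331]
force: [-0.4, 0.0, -0.5]
finger_gap: 0.509
```

```bash
python3 go.py .5515 -.194 .14
```

```text
t 14.02 ee [0.4404 0.3191 0.0046] rot [ 3.142 -0.    -1.331] F [-0.4  0.  -0.5] gap mm 47.4
need cm dx 52.48 dy 1.39 dz -13.54
```

arm_command(
  steps=[
    {"dx": 0, "dy": 0, "dz": -2, "spin": 0},
    {"dx": 0, "dy": 0, "dz": -3.8, "spin": 0},
    {"dx": 0, "dy": 0, "dz": -3.7, "spin": 0},
    {"dx": 1.2, "dy": 0.1, "dz": -2.5, "spin": 0},
    {"dx": 2.5, "dy": 0.1, "dz": 0, "spin": 0},
    {"dx": 3.6, "dy": 0.1, "dz": 0, "spin": 0},
    {"dx": 3.7, "dy": 0.1, "dz": 0, "spin": 0},
    {"dx": 3.7, "dy": 0.1, "dz": 0, "spin": 0},
    {"dx": 3.7, "dy": 0.1, "dz": 0, "spin": 0},
    {"dx": 3.7, "dy": 0.1, "dz": 0, "spin": 0},
  ],
)

```text
time: 14.85
ee_pos: [0.486, 0.1011, 0.1247]
tool_rot: [-3.141, -0.0, -1.331]
force: [1.0, 0.0, -1.6]
finger_gap: 0.51
```

arm_command(
  steps=[
    {"dx": 3.7, "dy": 0.1, "dz": 0, "spin": 0},
    {"dx": 3.7, "dy": 0.1, "dz": 0, "spin": 0},
    {"dx": 3.7, "dy": 0.1, "dz": 0, "spin": 0},
    {"dx": 3.7, "dy": 0.1, "dz": 0, "spin": 0},
    {"dx": 3.7, "dy": 0.1, "dz": 0, "spin": 0},
    {"dx": 3.6, "dy": 0.1, "dz": 0, "spin": 0},
    {"dx": 3, "dy": 0.1, "dz": 0, "spin": 0},
    {"dx": 1.8, "dy": 0, "dz": 0, "spin": 0},
    {"dx": 0, "dy": 0, "dz": 0, "spin": 0},
    {"dx": 0, "dy": 0, "dz": 0, "spin": 0},
  ],
)

```text
time: 15.68
ee_pos: [0.543, -0.1608, 0.1242]
tool_rot: [3.141, 0.001, -1.333]
force: [0.5, 1.1, -0.4]
finger_gap: 0.509
```

```bash
python3 - <<'E'
from h import *
s=snap('scene')
a=cv2.resize(s['color'][180:280,150:270],(720,600),interpolation=cv2.INTER_CUBIC);save(a,'l8.png')
E
python3 go.py .5515 -.194 .0576
```

```text
t 15.73 ee [ 0.543  -0.16    0.1243] rot [ 3.141e+00  1.000e-03 -1.332e+00] F [-0.5 -0.1 -0.4] gap mm 47.3
need cm dx 3.50 dy -0.02 dz 6.67
```

View pics/l8.png

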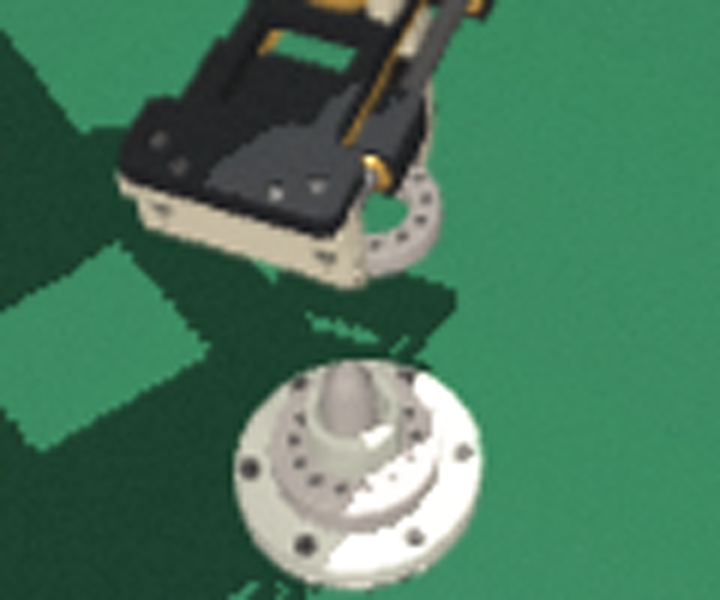

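arm_command(
  steps=[
    {"dx": 1.5, "dy": 0, "dz": 0, "spin": 0},
    {"dx": 1.5, "dy": 0, "dz": 0, "spin": 0},
    {"dx": 0.5, "dy": 0, "dz": 0, "spin": 0},
    {"dx": 0, "dy": 0, "dz": 1.5, "spin": 0},
    {"dx": 0, "dy": 0, "dz": 1.5, "spin": 0},
    {"dx": 0, "dy": 0, "dz": 1, "spin": 0},
    {"dx": 0, "dy": 0, "dz": 0, "spin": 0},
  ],
)

```text
time: 16.32
ee_pos: [0.5506, -0.1939, 0.0823]
tool_rot: [3.139, 0.002, -1.331]
force: [-0.1, -0.3, -0.5]
finger_gap: 0.509
```

```bash
python3 - <<'E'
from h import *
s=snap('scene')
a=cv2.resize(s['color'][180:280,150:270],(720,600),interpolation=cv2.INTER_CUBIC);save(a,'l9.png')
E
python3 go.py .5515 -.194 .0576
```

```text
t 16.37 ee [ 0.5511 -0.194   0.0837] rot [ 3.140e+00  1.000e-03 -1.331e+00] F [-0.5  0.8 -0.5] gap mm 47.4
need cm dx 0.01 dy -0.04 dz 2.61
```

View pics/l9.png

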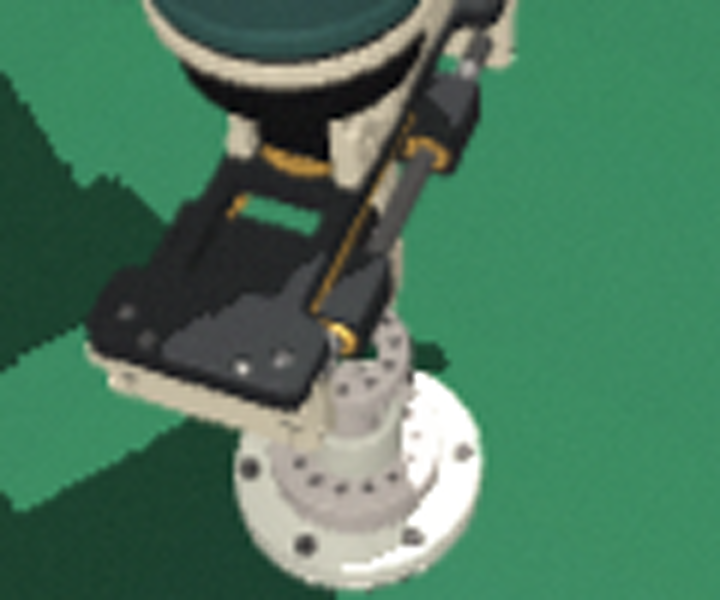

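Small bearing hovers in line with the spacer, around crop (370,375). I'll lower it 2.6 cm.

arm_command(
  steps=[
    {"dx": 0, "dy": -0.03, "dz": 0.7, "spin": 0},
    {"dx": 0, "dy": 0, "dz": 0.6, "spin": 0},
    {"dx": 0, "dy": 0, "dz": 0.6, "spin": 0},
    {"dx": 0, "dy": 0, "dz": 0.4, "spin": 0},
    {"dx": 0, "dy": 0, "dz": 0.2, "spin": 0},
    {"dx": 0, "dy": 0, "dz": 0.15, "spin": 0},
    {"dx": 0, "dy": 0, "dz": 0, "spin": 0},
    {"dx": 0, "dy": 0, "dz": 0, "spin": 0},
  ],
)

```text
time: 17.03
ee_pos: [0.5518, -0.1941, 0.0583]
tool_rot: [-3.141, -0.0, -1.331]
force: [-0.1, 0.5, -0.0]
finger_gap: 0.509
```

```bash
python3 go.py .5515 -.194 .0576
```

```text
t 17.03 ee [ 0.5518 -0.1941  0.0583] rot [-3.141 -0.    -1.331] F [-0.1  0.5 -0. ] gap mm 47.3
need cm dx -0.02 dy 0.03 dz 0.07
```

arm_command(
  steps=[
    {"dx": 0, "dy": 0, "dz": 0.08, "spin": 0},
    {"dx": 0, "dy": 0, "dz": 0, "spin": 0},
  ],
)

```text
time: 17.2
ee_pos: [0.552, -0.1942, 0.0577]
tool_rot: [-3.141, -0.0, -1.331]
force: [0.6, -0.1, -0.3]
finger_gap: 0.512
```

arm_command(
  steps=[
    {"dx": 0, "dy": 0, "dz": 0, "spin": 0},
    {"dx": 0, "dy": 0, "dz": 0, "spin": 0},
    {"dx": 0, "dy": 0, "dz": 0, "spin": 0},
    {"dx": 0, "dy": 0, "dz": 0, "spin": 0},
    {"dx": 0, "dy": 0, "dz": 0, "spin": 0},
    {"dx": 0, "dy": 0, "dz": 0, "spin": 0},
  ],
  claw=-1,
)

```text
time: 17.7
ee_pos: [0.5518, -0.1941, 0.0574]
tool_rot: [-3.142, -0.0, -1.331]
force: [0.2, -0.6, 0.1]
finger_gap: 0.886
```

arm_command(
  steps=[
    {"dx": 0, "dy": 0, "dz": -2, "spin": 0},
    {"dx": 0, "dy": 0, "dz": -3.5, "spin": 0},
    {"dx": 0, "dy": 0, "dz": -3.5, "spin": 0},
    {"dx": -3, "dy": 0, "dz": 0, "spin": -7},
    {"dx": -3.5, "dy": 0, "dz": 0, "spin": -7},
    {"dx": -3.5, "dy": 0, "dz": 0, "spin": -7},
    {"dx": -3.5, "dy": 0, "dz": 0, "spin": -7},
    {"dx": -3.5, "dy": 0, "dz": 0, "spin": -7},
    {"dx": -3.5, "dy": 0, "dz": 0, "spin": -7},
    {"dx": 0, "dy": 0, "dz": 0, "spin": -4.3},
  ],
)

```text
time: 18.53
ee_pos: [0.4436, -0.0205, 0.1477]
tool_rot: [-3.141, -0.0, -0.514]
force: [-0.6, -1.0, -0.5]
finger_gap: 0.999
```

```bash
python3 - <<'E'
from dep import *
s=snap('scene');np.savez('s2.npz',**s)
topc(s,'small S',(.5515,-.194),.065,.04)
a=cv2.resize(s['color'][190:290,150:270],(480,400),interpolation=cv2.INTER_CUBIC)
b=cv2.resize(s['color'][130:190,255:330],(320,256),interpolation=cv2.INTER_CUBIC)
save(np.hstack([a,np.pad(b,((0,144),(0,0),(0,0)))]),'l10.png')
E
python3 go.py .535 .1385 .03
```

```text
small S 258 mean [ 0.5535 -0.1967  0.0652] mec 0.5529 -0.1957 d 0.0485
t 18.58 ee [ 0.4452 -0.0218  0.1479] rot [-3.141e+00 -1.000e-03 -5.100e-01] F [-0.2 -0.7 -0.4] gap mm 93.0
need cm dx 0.01 dy -18.37 dz 11.79
```

View pics/l10.png

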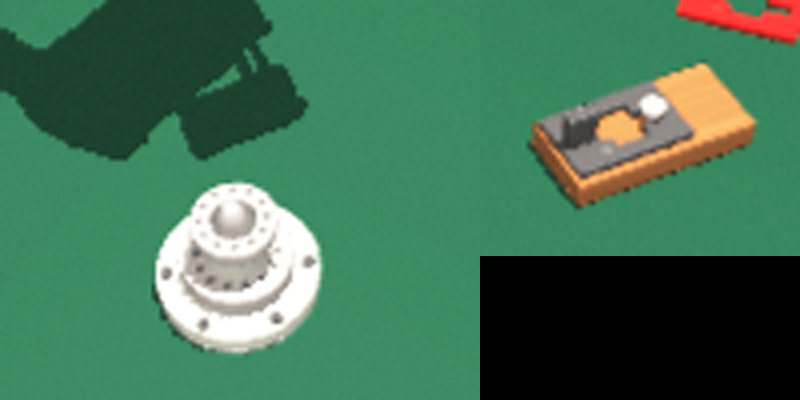

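arm_command(
  steps=[
    {"dx": 0, "dy": -2.5, "dz": 0, "spin": 0},
    {"dx": 0, "dy": -3.5, "dz": 0, "spin": 0},
    {"dx": 0, "dy": -3.5, "dz": 0, "spin": 0},
    {"dx": 0, "dy": -3.5, "dz": 0, "spin": 0},
    {"dx": 0, "dy": -3, "dz": 1.5, "spin": 0},
    {"dx": 0, "dy": -2, "dz": 2, "spin": 0},
    {"dx": 0, "dy": 0, "dz": 2, "spin": 0},
    {"dx": 0, "dy": 0, "dz": 0, "spin": 0},
    {"dx": 0, "dy": 0, "dz": 0, "spin": 0},
  ],
)

```text
time: 19.33
ee_pos: [0.5361, 0.1323, 0.0916]
tool_rot: [3.14, 0.002, -0.524]
force: [-0.4, 0.5, 0.7]
finger_gap: 1.002
```

```bash
python3 - <<'E'
from h import *
s=snap('scene')
save(s['color'][100:190,250:340],'l11.png',6)
E
python3 go.py .535 .139 .031
```

```text
t 19.38 ee [0.5366 0.1322 0.093 ] rot [ 3.141 -0.    -0.524] F [-0.1  0.7  0.5] gap mm 93.1
need cm dx -0.48 dy -0.51 dz 6.20
```

View pics/l11.png

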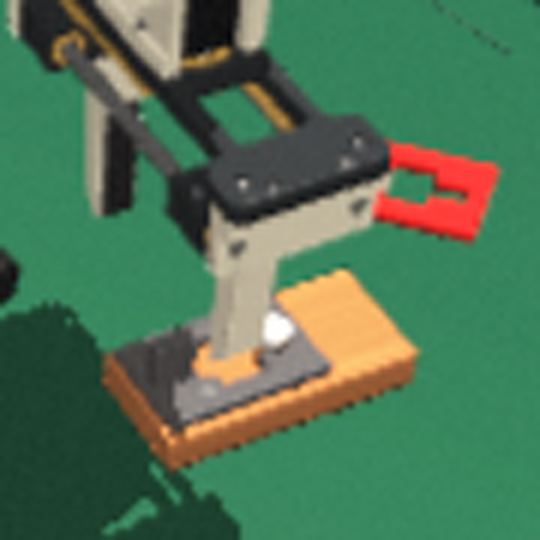

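arm_command(
  steps=[
    {"dx": -0.48, "dy": -0.5, "dz": 1, "spin": 0},
    {"dx": 0, "dy": 0, "dz": 1.8, "spin": 0},
    {"dx": 0, "dy": 0, "dz": 1.8, "spin": 0},
    {"dx": 0, "dy": 0, "dz": 1, "spin": 0},
    {"dx": 0, "dy": 0, "dz": 0.5, "spin": 0},
    {"dx": 0, "dy": 0, "dz": 0, "spin": 0},
    {"dx": 0, "dy": 0, "dz": 0, "spin": 0},
  ],
)

```text
time: 19.97
ee_pos: [0.535, 0.1394, 0.0322]
tool_rot: [-3.141, -0.001, -0.523]
force: [0.3, -0.0, -0.5]
finger_gap: 1.003
```

```bash
python3 - <<'E'
from h import *
s=snap('scene')
save(s['color'][100:190,250:340],'l12.png',6)
E
python3 go.py .535 .139 .031
```

```text
t 20.02 ee [0.5352 0.1394 0.0324] rot [-3.141e+00 -1.000e-03 -5.230e-01] F [ 0.6  0.6 -0.3] gap mm 93.1
need cm dx 0.00 dy 0.05 dz 0.14
```

View pics/l12.png

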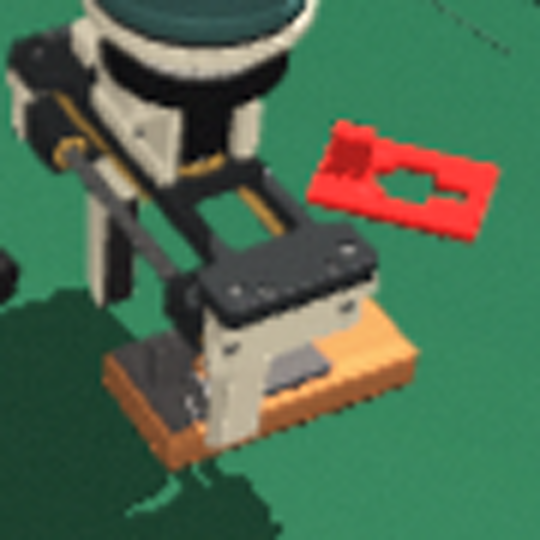

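arm_command(
  steps=[
    {"dx": 0, "dy": 0, "dz": 0, "spin": 0},
    {"dx": 0, "dy": 0, "dz": 0, "spin": 0},
    {"dx": 0, "dy": 0, "dz": 0, "spin": 0},
    {"dx": 0, "dy": 0, "dz": 0, "spin": 0},
    {"dx": 0, "dy": 0, "dz": 0, "spin": 0},
    {"dx": 0, "dy": 0, "dz": 0, "spin": 0},
    {"dx": 0, "dy": 0, "dz": 0, "spin": 0},
    {"dx": 0, "dy": 0, "dz": 0, "spin": 0},
    {"dx": 0, "dy": 0, "dz": 0, "spin": 0},
  ],
  claw=1,
  newtons=40,
)

```text
time: 20.77
ee_pos: [0.5346, 0.1394, 0.0313]
tool_rot: [3.142, 0.0, -0.523]
force: [-0.2, 0.0, 0.2]
finger_gap: 0.404
```

arm_command(
  steps=[
    {"dx": 0, "dy": 0, "dz": 0, "spin": 0},
    {"dx": 0, "dy": 0, "dz": 0, "spin": 0},
    {"dx": 0, "dy": 0, "dz": 0, "spin": 0},
    {"dx": 0, "dy": 0, "dz": 0, "spin": 0},
    {"dx": 0, "dy": 0, "dz": 0, "spin": 0},
  ],
)

```text
time: 21.18
ee_pos: [0.5347, 0.1394, 0.0314]
tool_rot: [-3.142, -0.0, -0.523]
force: [-0.5, -0.4, -0.4]
finger_gap: 0.104
```

```bash
python3 go.py .548 .1615 .031
python3 - <<'E'
from h import *
s=snap('scene')
save(s['color'][100:190,250:340],'l13.png',6)
E
```

```text
t 21.18 ee [0.5347 0.1394 0.0314] rot [-3.142 -0.    -0.523] F [-0.5 -0.4 -0.4] gap mm 9.7
need cm dx 0.05 dy -2.58 dz 0.04
```

View pics/l13.png

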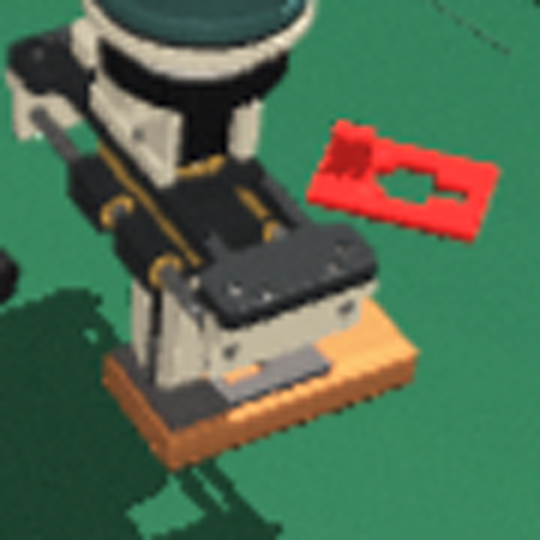

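arm_command(
  steps=[
    {"dx": 0, "dy": 0, "dz": -0.15, "spin": 0},
    {"dx": 0, "dy": 0, "dz": 0, "spin": 0},
    {"dx": 0, "dy": -0.3, "dz": 0, "spin": 0},
    {"dx": 0, "dy": -0.5, "dz": 0, "spin": 0},
    {"dx": 0, "dy": -0.5, "dz": 0, "spin": 0},
    {"dx": 0, "dy": -0.5, "dz": 0, "spin": 0},
    {"dx": 0, "dy": -0.5, "dz": 0, "spin": 0},
    {"dx": 0, "dy": -0.3, "dz": 0, "spin": 0},
    {"dx": 0, "dy": 0, "dz": 0, "spin": 0},
    {"dx": 0, "dy": 0, "dz": 0, "spin": 0},
  ],
)

```text
time: 22.07
ee_pos: [0.5476, 0.162, 0.0327]
tool_rot: [3.141, 0.0, -0.523]
force: [-0.4, -0.1, -1.3]
finger_gap: 0.107
```

```bash
python3 go.py .548 .1615 .031
python3 - <<'E'
from h import *
s=snap('scene');t=snap('top')
save(np.hstack([cv2.resize(s['color'][110:180,260:330],(400,400),interpolation=2),cv2.resize(t['color'][145:215,165:235],(400,400),interpolation=2)]),'l14.png')
E
```

```text
t 22.07 ee [0.5476 0.162  0.0327] rot [ 3.141  0.    -0.523] F [-0.4 -0.1 -1.3] gap mm 10.0
need cm dx 0.06 dy 0.03 dz 0.17
```

View pics/l14.png

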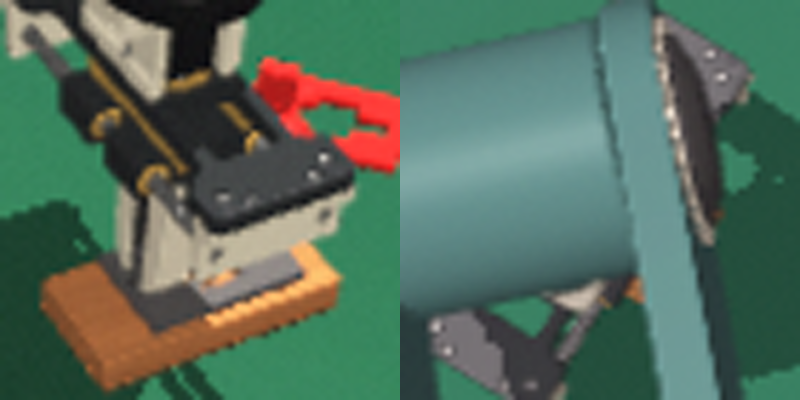

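arm_command(
  steps=[
    {"dx": 0, "dy": 0, "dz": -0.4, "spin": 0},
    {"dx": 0, "dy": 0, "dz": -0.4, "spin": 0},
    {"dx": 0, "dy": 0, "dz": 0, "spin": 0},
  ],
)

```text
time: 22.42
ee_pos: [0.5481, 0.1619, 0.0421]
tool_rot: [-3.141, -0.001, -0.523]
force: [0.5, 0.0, -1.3]
finger_gap: 0.101
```

```bash
python3 go.py .548 .1615 .031
python3 - <<'E'
from h import *
s=snap('scene')
save(cv2.resize(s['color'][110:180,260:330],(500,500),interpolation=2),'l15.png')
E
```

```text
t 22.42 ee [0.5481 0.1619 0.0421] rot [-3.141e+00 -1.000e-03 -5.230e-01] F [ 0.5  0.  -1.3] gap mm 9.4
need cm dx 0.01 dy 0.04 dz 1.11
```

View pics/l15.png

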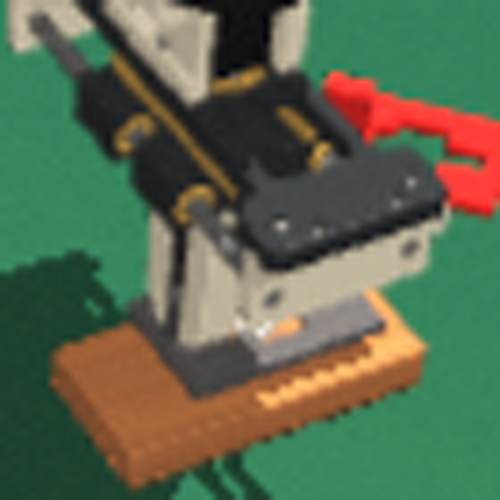

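arm_command(
  steps=[
    {"dx": 0, "dy": 0, "dz": -1.5, "spin": 0},
    {"dx": 0, "dy": 0, "dz": -2.5, "spin": 0},
    {"dx": 0, "dy": 0, "dz": -2.5, "spin": 0},
    {"dx": 0.4, "dy": 0.8, "dz": -2.3, "spin": 0},
    {"dx": 1, "dy": 1.9, "dz": 0, "spin": 0},
    {"dx": 1.4, "dy": 2.6, "dz": 0, "spin": 0},
    {"dx": 1.5, "dy": 2.8, "dz": 0, "spin": 0},
    {"dx": 1.5, "dy": 2.8, "dz": 0, "spin": 0},
    {"dx": 1.5, "dy": 2.8, "dz": 0, "spin": 0},
    {"dx": 1.5, "dy": 2.8, "dz": 0, "spin": 0},
  ],
)

```text
time: 23.3
ee_pos: [0.5411, -0.0265, 0.129]
tool_rot: [-3.141, -0.0, -0.523]
force: [0.4, 1.1, -1.1]
finger_gap: 0.107
```

arm_command(
  steps=[
    {"dx": 1.5, "dy": 2.8, "dz": 0, "spin": 0},
    {"dx": 1.5, "dy": 2.8, "dz": 0, "spin": 0},
    {"dx": 1.5, "dy": 2.8, "dz": 0, "spin": 0},
    {"dx": 1.4, "dy": 2.6, "dz": 0, "spin": 0},
    {"dx": 1.2, "dy": 2.2, "dz": 0, "spin": 0},
    {"dx": 0.8, "dy": 1.5, "dz": 0, "spin": 0},
    {"dx": 0, "dy": 0, "dz": 0, "spin": 0},
    {"dx": 0, "dy": 0, "dz": 0, "spin": 0},
  ],
)

```text
time: 23.97
ee_pos: [0.5363, -0.1924, 0.1287]
tool_rot: [-3.141, 0.0, -0.525]
force: [0.5, 0.1, -0.8]
finger_gap: 0.102
```

```bash
python3 go.py .5375 -.2182 .0765
python3 - <<'E'
from h import *
s=snap('scene');t=snap('top');np.savez('s3.npz',**s);np.savez('t3.npz',**t)
save(np.hstack([cv2.resize(s['color'][180:280,150:250],(500,500),interpolation=2),cv2.resize(t['color'][135:235,285:385],(300,500),interpolation=2)]),'l16.png')
E
```

```text
t 23.97 ee [ 0.5363 -0.1924  0.1287] rot [-3.141  0.    -0.525] F [ 0.5  0.1 -0.8] gap mm 9.5
need cm dx 1.40 dy 2.17 dz 5.22
```

View pics/l16.png

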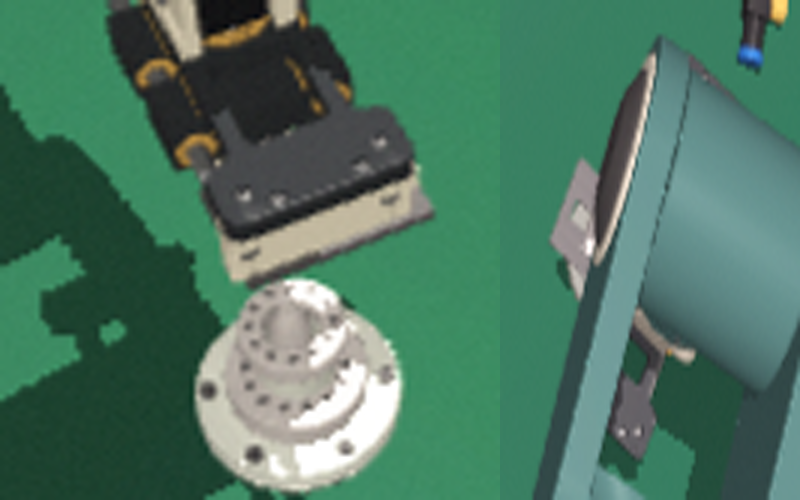

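```bash
cat > pl.py <<'E'
from h import *
def edges(s,p,a,off=.0063):
    C=cloud(s).reshape(-1,3);C=C[np.isfinite(C[:,2])]
    q=C[np.abs(C[:,2]-(p[2]-off))<.004]
    ex=np.array([-np.sin(a),np.cos(a)]);ey=np.array([-ex[1],ex[0]])
    d=q[:,:2]-p[:2];u=d@ex*1000;v=d@ey*1000
    k=(u>0)&(u<90)&(abs(v)<45);u=u[k];v=v[k]
    print(len(u),'u max',np.sort(u)[-6:].round(1),'v',np.sort(v)[:4].round(1),np.sort(v)[-4:].round(1), 'z',q[:,2][k].mean().round(4))
if __name__=='__main__':
    for f in('s3','t3'): edges(dict(np.load(f+'.npz')),np.array([.5363,-.1924,.1287]),-.525)
E
python3 pl.py
```

```text
94 u max [68.1 68.2 69.1 69.3 69.4 70. ] v [-28.9 -28.5 -28.5 -28.5] [-15.5 -15.2 -15.1 -12.7] z 0.1218
168 u max [71.4 71.6 71.7 72.  72.  72.1] v [-25.2 -24.5 -23.9 -23.2] [28.7 28.8 29.  29.1] z 0.1224
```

arm_command(
  steps=[
    {"dx": 0.5, "dy": 0.75, "dz": 0, "spin": 0},
    {"dx": 0.5, "dy": 0.8, "dz": 0, "spin": 0},
    {"dx": 0.4, "dy": 0.62, "dz": 0, "spin": 0},
    {"dx": 0, "dy": 0, "dz": 0.8, "spin": 0},
    {"dx": 0, "dy": 0, "dz": 0.8, "spin": 0},
    {"dx": 0, "dy": 0, "dz": 0.8, "spin": 0},
    {"dx": 0, "dy": 0, "dz": 0, "spin": 0},
    {"dx": 0, "dy": 0, "dz": 0, "spin": 0},
  ],
)

```text
time: 24.73
ee_pos: [0.5374, -0.2172, 0.1039]
tool_rot: [3.142, 0.001, -0.523]
force: [0.4, 0.0, -1.0]
finger_gap: 0.103
```

```bash
python3 go.py .5375 -.2182 .0763
python3 - <<'E'
from h import *
s=snap('scene');t=snap('top')
save(np.hstack([cv2.resize(s['color'][180:280,150:250],(500,500),interpolation=2),cv2.resize(t['color'][150:210,295:355],(300,300),interpolation=2).repeat(1,0) if 0 else np.pad(cv2.resize(t['color'][150:210,295:355],(300,300),interpolation=2),((0,200),(0,0),(0,0)))]),'l17.png')
E
```

```text
t 24.73 ee [ 0.5374 -0.2172  0.1039] rot [ 3.142e+00  1.000e-03 -5.230e-01] F [ 0.4  0.  -1. ] gap mm 9.6
need cm dx 0.06 dy 0.08 dz 2.76
```

View pics/l17.png

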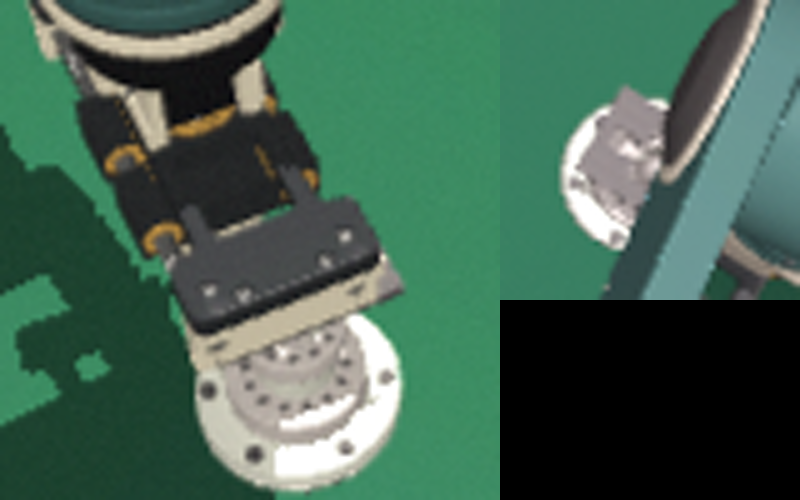

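arm_command(
  steps=[
    {"dx": 0.06, "dy": 0.08, "dz": 0.5, "spin": 0},
    {"dx": 0, "dy": 0, "dz": 0.5, "spin": 0},
    {"dx": 0, "dy": 0, "dz": 0.5, "spin": 0},
    {"dx": 0, "dy": 0, "dz": 0.5, "spin": 0},
    {"dx": 0, "dy": 0, "dz": 0.2, "spin": 0},
    {"dx": 0, "dy": 0, "dz": 0, "spin": 0},
    {"dx": 0, "dy": 0, "dz": 0, "spin": 0},
  ],
)

```text
time: 25.42
ee_pos: [0.5379, -0.2186, 0.0827]
tool_rot: [-3.142, 0.0, -0.523]
force: [-0.1, -0.1, -1.5]
finger_gap: 0.103
```

```bash
python3 go.py .5375 -.2182 .0763
```

```text
t 25.42 ee [ 0.5379 -0.2186  0.0827] rot [-3.142  0.    -0.523] F [-0.1 -0.1 -1.5] gap mm 9.6
need cm dx -0.05 dy -0.01 dz 0.64
```

arm_command(
  steps=[
    {"dx": 0, "dy": 0, "dz": 0.2, "spin": 0},
    {"dx": 0, "dy": 0, "dz": 0.2, "spin": 0},
    {"dx": 0, "dy": 0, "dz": 0.15, "spin": 0},
    {"dx": 0, "dy": 0, "dz": 0, "spin": 0},
    {"dx": 0, "dy": 0, "dz": 0, "spin": 0},
  ],
)

```text
time: 25.83
ee_pos: [0.5379, -0.2186, 0.0773]
tool_rot: [3.142, 0.0, -0.523]
force: [0.2, -0.2, -0.8]
finger_gap: 0.105
```

```bash
python3 go.py .5375 -.2182 .0763
```

```text
t 25.83 ee [ 0.5379 -0.2186  0.0773] rot [ 3.142  0.    -0.523] F [ 0.2 -0.2 -0.8] gap mm 9.7
need cm dx -0.05 dy -0.01 dz 0.10
```

arm_command(
  steps=[
    {"dx": 0, "dy": 0, "dz": 0.1, "spin": 0},
    {"dx": 0, "dy": 0, "dz": 0, "spin": 0},
    {"dx": 0, "dy": 0, "dz": 0, "spin": 0},
  ],
)

```text
time: 26.08
ee_pos: [0.5379, -0.2186, 0.0764]
tool_rot: [-3.142, -0.0, -0.523]
force: [-0.7, 0.2, -0.8]
finger_gap: 0.103
```

arm_command(
  steps=[
    {"dx": 0, "dy": 0, "dz": 0, "spin": 0},
    {"dx": 0, "dy": 0, "dz": 0, "spin": 0},
    {"dx": 0, "dy": 0, "dz": 0, "spin": 0},
    {"dx": 0, "dy": 0, "dz": 0, "spin": 0},
    {"dx": 0, "dy": 0, "dz": 0, "spin": 0},
    {"dx": 0, "dy": 0, "dz": 0, "spin": 0},
  ],
  claw=-0.2,
)

```text
time: 26.58
ee_pos: [0.5379, -0.2186, 0.0764]
tool_rot: [-3.142, -0.0, -0.523]
force: [0.4, -0.4, 0.6]
finger_gap: 0.485
```

arm_command(
  steps=[
    {"dx": 0, "dy": 0, "dz": -1, "spin": 0},
    {"dx": 0, "dy": 0, "dz": -2.5, "spin": 0},
    {"dx": 0, "dy": 0, "dz": -3, "spin": 0},
    {"dx": 0, "dy": 0, "dz": -3, "spin": 0},
    {"dx": 0, "dy": 3, "dz": 0, "spin": 0},
    {"dx": 0, "dy": 3.5, "dz": 0, "spin": 0},
    {"dx": 0, "dy": 3.5, "dz": 0, "spin": 0},
    {"dx": 0, "dy": 3, "dz": 0, "spin": 0},
    {"dx": 0, "dy": 0, "dz": 0, "spin": 0},
    {"dx": 0, "dy": 0, "dz": 0, "spin": 0},
  ],
)

```text
time: 27.42
ee_pos: [0.4724, -0.3322, 0.1721]
tool_rot: [-3.142, -0.0, -0.525]
force: [-0.4, 0.6, 0.6]
finger_gap: 0.596
```

```bash
python3 go.py .5375 -.2182 .0763
python3 - <<'E'
from dep import *
s=snap('scene');t=snap('top')
for n,q in(('S',s),('T',t)):
    topc(q,n+' plate',(.5515,-.194),.070,.06)
    C=cloud(q).reshape(-1,3);k=(np.hypot(C[:,0]-.5515,C[:,1]+.194)<.045)&(C[:,2]>.062)&(C[:,2]<.076);k&=np.hypot(C[:,0]-.5515,C[:,1]+.194)>.014
    A=np.c_[C[k][:,:2],np.ones(k.sum())];print('slope',np.linalg.lstsq(A,C[k][:,2],rcond=None)[0][:2].round(3))
save(np.hstack([cv2.resize(s['color'][200:300,160:260],(400,400),interpolation=2),cv2.resize(t['color'][145:225,285:365],(400,400),interpolation=2)]),'l18.png')
save(s['color'],'end.png',1.2)
E
```

```text
t 27.42 ee [ 0.4724 -0.3322  0.1721] rot [-3.142 -0.    -0.525] F [-0.4  0.6  0.6] gap mm 55.5
need cm dx -0.08 dy -13.13 dz 9.58
S plate 649 mean [ 0.5555 -0.1949  0.0701] mec 0.5531 -0.1949 d 0.0985
slope [-0.008 -0.004]
T plate 396 mean [ 0.5513 -0.1911  0.0701] mec 0.5504 -0.1919 d 0.0979
slope [ 0.002 -0.008]
```

View pics/l18.png

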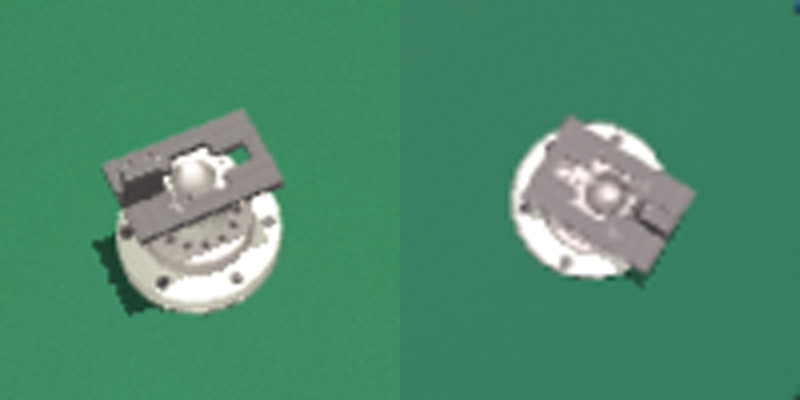

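View pics/end.png

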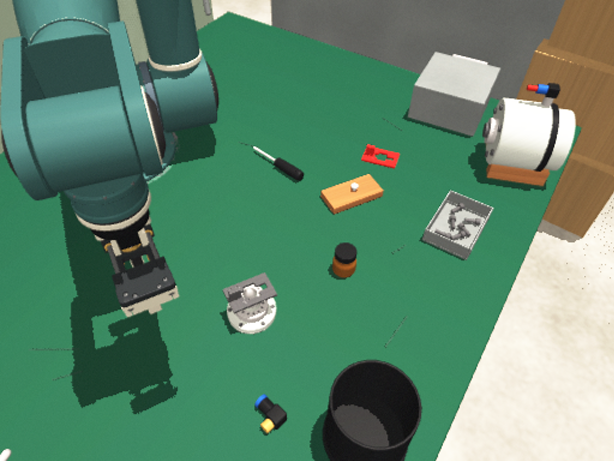

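The cover is flat on the stack, top at z 70 mm, with the shaft through its wide hole (crop (195,175)). The jar, screwdriver and fitting are where they were, and the robot is clear. I'll hand it in.

```bash
python3 -c "
from rig import manip
print(manip.finish_job())"
```

```text
the job is handed in; nothing more can be done
None
```

The spindle is built in order: large bearing, spacer ring, small bearing, then the cover plate. The plate was slid 26 mm along its slot to free the stud, lifted off and set with its wide hole over the shaft. I handed the job in at about 27.5 s; it reports no verdict.

- **Heights:** the last depth readings put the tops at 31, 53, 65 and 70 mm, exactly as required. The three lower parts were each read right after they were placed.
- **Cover plate:** it lies flat, with a slope under 0.01, and is centred within about 2 mm of the shaft.
- **Bystanders and robot:** the jar, screwdriver and fitting look unmoved in the last picture. I did not re-measure their positions. The gripper is open and clear of everything.
- **Disagreement:** the two cameras differed by about 1 to 3 mm horizontally throughout, so I worked to the mean. No part touched the shaft hard enough to show on the force reading.
- **Failed check:** the first two move calls were refused for missing keys, and nothing moved.

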